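Unclamp a dental cast and pin it onto the scanner carrier

TASK

The glue under this dental cast has set: flip the jig's toggle clamp over centre so that it stays open, lift out the plate with the cast and lay it flat in the scanner carrier, bare strip against the rail with the holes. Then lock it down: push every locking pin that lies on the bench through a free hole of the rail, from the ledge side, until its handle is home against the rail. Flip the empty clamp shut again too, and do not disturb the bottle, the jar or the bur stand.

Things in the scene. Friction and masses are not known exactly. Their poses are not given: they have to be found in the camera images.
- jig: fixed aluminium gluing jig, a slab 110 (x) x 235 (y) x 12 high with low stops 8 high around the plate's place. Origin: underside, at the centre of the plate's place; +y points to the end where the toggle clamp stands (slab from y -90 to +145); the plate rests at z 12, its axes along the jig's
- clamp_pivot (a point): hinge of the clamp's handle, at jig (0, 108, 50), hinge line along jig x. The clamp's arm (own hinge at jig y 92, z 42; reaching 45 towards -y, rubber pad on the plate's end at jig y 56) follows the handle: it lifts by 1.4 x the handle angle and stands upright when open
- clamp_handle (a joint): clamp handle angle: 0 = closed, upright; 1.3 = fully open, laid over towards jig +y, away from the plate. Grip: square rubber bar, 16 x 16, 40 to 100 from the pivot (top 150 above the bench when closed). A spring holds it shut up to dead centre at 0.35 and past that carries it fully open by itself; 5 to 15 N at the grip moves it either way
- cast: loose grey plate 80 (x) x 150 (y) x 6 carrying a plaster dental cast; 350 g. Origin: centre of the plate's underside. Plaster block 50 (x) x 60 (y), z 6 to 26, straight sides, centred at x +13, y 0; teeth on it to z 38, inside y +-26. A bare strip runs along the plate's -x side (x -40 to -12); its ends beyond y +-30 are bare
- cast_grip (a point): centre of the plaster block, at cast (13, 0, 20): where to hold it, across its 60 width (y)
- carrier: fixed grey carrier. Origin: underside. Deck (z 10) lies between the rail (x -60 to -40, y +-90, top z 42, four 12 diameter holes along x), a stop 11 high at x 46.5 and side stops at y +-78.5. The plate home has its origin near (3, 0, 10), bare strip against the rail, plate +x along carrier +x. In front of the rail (x -112 to -60) a ledge at z 15 carries the pins' handles
- hole0 (a point): mouth of hole 0 of the rail, centre, on the rail's -x face, at carrier (-60, -69, 25); the hole runs along carrier +x
- hole1 (a point): mouth of hole 1 of the rail, centre, on the rail's -x face, at carrier (-60, -23, 25); the hole runs along carrier +x
- hole2 (a point): mouth of hole 2 of the rail, centre, on the rail's -x face, at carrier (-60, 23, 25); the hole runs along carrier +x
- hole3 (a point): mouth of hole 3 of the rail, centre, on the rail's -x face, at carrier (-60, 69, 25); the hole runs along carrier +x
- pin0: one of two to four identical locking pins lying flat on the bench (the rest absent): black square-bar handle 45 x 16 x 16, an 8 diameter steel rod standing 45 straight out of the middle of one end, its last 3 tapered. Origin: centre of the handle, on the rod's axis; +x along the handle to the rod. It may lie on any of its four sides. 60 g
- pin1: one of two to four identical locking pins lying flat on the bench (the rest absent): black square-bar handle 45 x 16 x 16, an 8 diameter steel rod standing 45 straight out of the middle of one end, its last 3 tapered. Origin: centre of the handle, on the rod's axis; +x along the handle to the rod. It may lie on any of its four sides. 60 g
- pin2: one of two to four identical locking pins lying flat on the bench (the rest absent): black square-bar handle 45 x 16 x 16, an 8 diameter steel rod standing 45 straight out of the middle of one end, its last 3 tapered. Origin: centre of the handle, on the rod's axis; +x along the handle to the rod. It may lie on any of its four sides. 60 g
- pin3: one of two to four identical locking pins lying flat on the bench (the rest absent): black square-bar handle 45 x 16 x 16, an 8 diameter steel rod standing 45 straight out of the middle of one end, its last 3 tapered. Origin: centre of the handle, on the rod's axis; +x along the handle to the rod. It may lie on any of its four sides. 60 g
- pin0_tip (a point): rod end of pin0, at pin (67.5, 0, 0)
- pin1_tip (a point): rod end of pin1, at pin (67.5, 0, 0)
- pin2_tip (a point): rod end of pin2, at pin (67.5, 0, 0)
- pin3_tip (a point): rod end of pin3, at pin (67.5, 0, 0)
- bottle: bystander: amber bottle, 42 diameter, 85 high, origin at its foot
- jar: bystander: white jar, 52 diameter, 50 high, origin at its foot
- bur_stand: bystander: round white bur stand, 72 diameter, 46 high with its burs, origin at its foot
There are look-alikes about, which are no part of the job. Leave any pink look-alike of the pin0 alone.

How it is judged:
By the outcome, as a careful person would: the job done as asked, in the order asked, and still so for the second after the job is handed in, with the robot touching nothing.
Of pin0, pin1, pin2, pin3 only 2 to 4 are there at a start; the rules pass over those that are not, and their reading is None.
At some moment in a run one of pin0, pin1, pin2, pin3 may be knocked a few centimetres aside while the robot is not near it.
Once in a run the grip may slacken for a moment while it holds something.
It also fails if it takes over 210 s, if anything falls off the work surface, if the arm or the gripper's body presses on something with over 40 N, if the wrist force passes 120 N, or if a joint passes its speed limit or range.

ROBOT

A 6-joint arm with a two-finger parallel gripper is mounted at the origin on the work surface. World frame = base frame: x ahead of the robot, y to its left, z up, the work surface at z = 0. Lengths are in mm, angles in rad, forces in N, time in s.
With the tool pointing down it reaches from about 275 to 850 mm from the base axis. Payload 5.2 kg.
Tool frame: the origin (TCP) lies midway between the tips of the shut fingers; the grasp point (between the pads) lies 19 mm behind it (bot.hold_point_z is the distance from the TCP to the grasp point, in mm); z points along the fingers, y is the line along which they close (so a half turn about z gives the same grasp; the last joint's range is limited). The gripper opens to 85 mm and grips with 20 to 120 N. Pads are 22 mm wide; open, the fingers measure 114 mm over their backs; the gripper's body (76 mm by 85 mm) begins 54 mm behind the grasp point. The pads swing forward as they close: fully open they stand 13 mm farther back than shut.
Start: joints at [-1.35, 0.259, 1.535, -0, 1.348, -0.203], TCP at [226.196, -501.339, 231.31] pointing down, gripper open.
Joint ranges: [-3.14, 3.14], [-0.91, 2.08], [0.19, 2.58], [-1.22, 4.36], [0.22, 2.71], [-3.12, 3.12]. Speed limits (rad/s): [2.57, 2.57, 3.14, 3.14, 3.14, 3.14].

INTERFACE

Orientations are given as a unit quaternion [w, x, y, z].
In Python, from cell import sensors, cams, job_done, bot gives the robot as it stands.
- The arm moves only by the tool drive_tool, never from a script. Its argument "increments" is a list of rows, each a list of 7 numbers: the turn, a rotation vector about the world's x, y, z in degrees, then the shift along the world's x, y, z in m, then the opening, from -1 (shut) to 1 (fully open). In form: [[ax, ay, az, dx, dy, dz, fingers], ...]. A call has 1 to 8 rows; each row is the pose to reach, as a shift and turn from the pose commanded when the call began; what a row does not reach only later rows make up. A row lasts 1/12 s, in which the tool goes at most 41.7 mm and 7.16 degrees, less where a joint would pass 70% of its speed; a pose out of reach is approached as far as the arm can. A call with a gripper value outside its range is refused whole. The fingers move at their own pace and stop on an object; "grip_force" is the grip in N (left out, the last holds). Time passes only in rows, so rows that repeat a pose let the fingers close. It gives the time, the measured TCP pose, the force, the opening and the grip force at its end, in the units of the state.
- sensors.observe(): the state, without advancing time (a new reading comes with each control period).
- cams.read_camera(name): name is "scene" or "top" or "wrist"; returns the picture (400x640x3 uint8, blue, green, red); there is no depth.
- cams.camera_params(name): a dict with "vertical_fov" (degrees; the focal length in pixels is half the picture's height over the tangent of half this angle, whatever the lens; pixels are square), "cx", "cy" (the principal point, pixels), "extrinsics" (4x4, takes a point from world to camera coordinates). Camera axes: x right, y down, z forward; pixel columns grow to the right and rows downward; lengths in mm; the calibration is good to about 2 mm. A picture is of the moment at which its call begins: read the wrist's pose just before it. camera_params takes no time and is no camera call; for the wrist camera it gives the pose at the moment of the call.
- job_done(): hands the job in; it is judged then, once.
The state is a dict: "t": time; "q": joint angles; "joint_velocities": joint speeds; "effort": joint torques, N m; "ee_pos": TCP position; "tcp_rot": TCP orientation; "contact_force": force on the tool from outside, world axes, zero at the start; "torque": the same for the moment, N m; "gripper_width": finger opening in mm; "grasp_force": force on a finger pad.
Only numpy, scipy, OpenCV 4.12 (cv2) and the standard library are available. Lean on these libraries where they do the work, as an engineer would, in place of code of your own. Each camera call takes 0.05 s, during which the arm holds its last target. There are 200 camera calls.

## Working session

There is one attempt and no reset: what is moved stays moved. The work goes in short steps, Python scripts to look and compute and a tool call to move; the robot and the scene stay as the last step left them, time stands still between calls to the robot, and variables do not carry over. Pictures are saved under pics/ and viewed, at most 14 in all, crops included, and the job is handed in when it is done.

Besides the shell and the picture viewer there is one more tool, called after ">>>" as a command line: name --pt "numbers of a row" for each row, then --argument value for the rest. drive_tool: Moves the arm, as the interface text tells. Its arguments: {"type":"object","properties":{"increments":{"type":"array"},"grip_force":{"type":"number"}},"required":["increments"]}

```bash
ls; mkdir -p pics; python3 - <<'E'
from cell import sensors,cams,bot
import cv2
for n in ("scene","top"):
    im=cams.read_camera(n); cv2.imwrite(f"pics/{n}0.png",im); p=cams.camera_params(n); print(n,p)
print(sensors.observe()); print(cams.camera_params("wrist"))
E
```

```text
pics
scene {'vertical_fov': 44.354319479724964, 'cx': 320.0814969915514, 'cy': 199.7965863779433, 'extrinsics': array([[ 4.60560443e-01,  8.87607637e-01,  6.06310596e-03,
        -2.54836518e+02],
       [ 5.70652838e-01, -2.90853641e-01, -7.67958005e-01,
        -2.65834835e+02],
       [-6.79881914e-01,  3.57151007e-01, -6.40471499e-01,
         1.53430819e+03],
       [ 0.00000000e+00,  0.00000000e+00,  0.00000000e+00,
         1.00000000e+00]])}
top {'vertical_fov': 46.11255775005384, 'cx': 314.5834147662488, 'cy': 198.9197931715452, 'extrinsics': array([[-1.56216289e-02, -9.99715239e-01, -1.80390059e-02,
        -8.22143937e+00],
       [-9.94995734e-01,  1.73235010e-02, -9.84041907e-02,
         5.50758839e+02],
       [ 9.86886677e-02,  1.64115002e-02, -9.94983020e-01,
         9.84716855e+02],
       [ 0.00000000e+00,  0.00000000e+00,  0.00000000e+00,
         1.00000000e+00]])}
{'t': 0.1, 'q': array([-1.34981352e+00,  2.59327832e-01,  1.53593068e+00, -6.66454103e-06,
        1.34801013e+00, -2.02811255e-01]), 'joint_velocities': array([-0.0008859 , -0.00132524, -0.00278678, 
[... 246 characters left out ...]
ot': array([-8.37932090e-04,  9.77633202e-01,  2.10315525e-01, -1.08629024e-05]), 'contact_force': array([0.84470919, 0.26082443, 0.67110961]), 'torque': array([ 0.00254137, -0.02194797,  0.01668551]), 'grasp_force': 0.0, 'gripper_width': 85.18900400753576}
{'vertical_fov': 58.19044317067092, 'cx': 318.3384241291788, 'cy': 199.38640957683992, 'extrinsics': array([[ 4.11107060e-01, -9.11585110e-01, -1.89017997e-03,
        -5.49315719e+02],
       [-8.67981184e-01, -3.92074490e-01,  3.04772471e-01,
        -4.04840750e+01],
       [-2.78567138e-01, -1.23653474e-01, -9.52423314e-01,
         3.79773760e+02],
       [ 0.00000000e+00,  0.00000000e+00,  0.00000000e+00,
         1.00000000e+00]])}
```

View pics/top0.png

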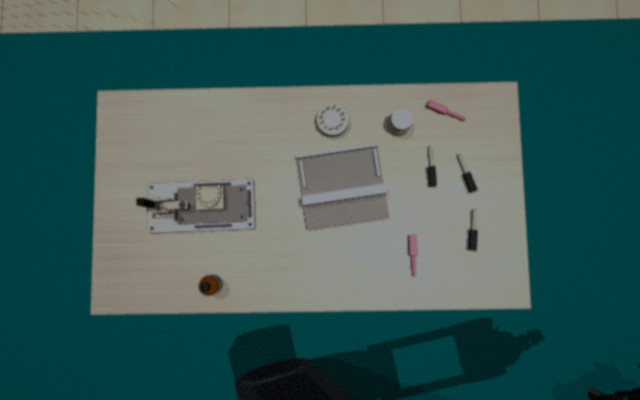

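View pics/scene0.png

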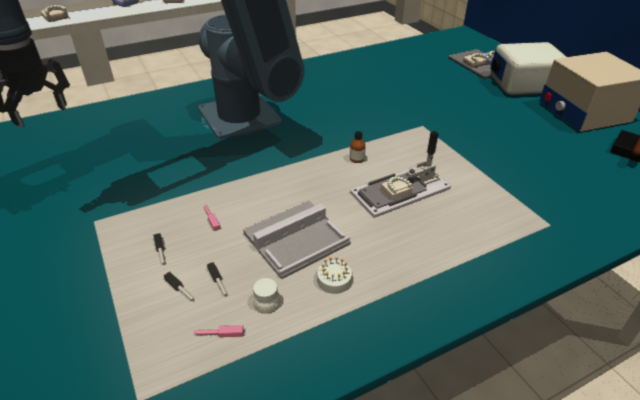

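The top view shows three black pins near px (432,167), (466,174) and (473,230), and two pink look-alikes at (445,110) and (413,255). The jig is at (200,205), with the clamp towards image left (+y). The carrier is at (343,187), its rail on the robot side. Next I'll get rough world positions.

```bash
cat > h.py <<'E'
import numpy as np, cv2, json
from cell import sensors,cams,bot
def K(p):
    f=200/np.tan(np.radians(p["vertical_fov"]/2)); return f,p["cx"],p["cy"]
def ray(p,uv):
    f,cx,cy=K(p);E=p["extrinsics"];R=E[:3,:3];c=-R.T@E[:3,3]
    d=R.T@np.array([(uv[0]-cx)/f,(uv[1]-cy)/f,1.]); return c,d
def onz(p,uv,z):
    c,d=ray(p,uv); return c+d*(z-c[2])/d[2]
def proj(p,X):
    f,cx,cy=K(p);E=p["extrinsics"];v=E[:3,:3]@np.array(X,float)+E[:3,3]; return np.array([cx+f*v[0]/v[2],cy+f*v[1]/v[2]])
def tri(obs):  # [(p,uv),...] -> point, residual mm
    A=np.zeros((3,3));b=np.zeros(3);L=[]
    for p,uv in obs:
        c,d=ray(p,uv);d/=np.linalg.norm(d);M=np.eye(3)-np.outer(d,d);A+=M;b+=M@c;L.append((c,M))
    X=np.linalg.solve(A,b); return X,[round(float(np.linalg.norm(M@(X-c))),2) for c,M in L]
def snap(name,tag,k=None):
    p=cams.camera_params(name);im=cams.read_camera(name)
    cv2.imwrite(f"pics/{tag}.png",im);json.dump({a:(b.tolist() if hasattr(b,'tolist') else b) for a,b in p.items()},open(f"pics/{tag}.json","w"))
    return p,im
def load(tag):
    p=json.load(open(f"pics/{tag}.json"));p["extrinsics"]=np.array(p["extrinsics"]);return p,cv2.imread(f"pics/{tag}.png")
E
python3 - <<'E'
from h import *
np.set_printoptions(precision=1,suppress=True)
p=cams.camera_params("top")
s=cams.camera_params("scene")
for n,uv,z in [("pinA",(432,167),8),("pinA rod",(429,147),8),("pinB",(470,181),8),("B rod",(460,155),8),("pinC",(473,240),8),("C rod",(472,210),8),("bottle",(209,287),40),("jar",(401,122),50),("bur",(332,120),46),("railL",(302,196),42),("railR",(385,188),42),("jig TL",(150,184),12),("jig TR",(254,181),12),("jig BL",(150,233),12),("jig BR",(254,228),12),("handle",(143,202),150)]:
    print(n,onz(p,uv,z))
w=cams.camera_params("wrist");E=w["extrinsics"];R=E[:3,:3]
o=sensors.observe();print("cam",-R.T@E[:3,3],"axes",R, bot.hold_point_z,[a for a in dir(bot) if a[0]!='_'])
from scipy.spatial.transform import Rotation as Ro
q=o["tcp_rot"];T=Ro.from_quat([q[1],q[2],q[3],q[0]]).as_matrix();print(T, "cam in tool",T.T@(-R.T@E[:3,3]-o["ee_pos"]))
E
```

```text
pinA [ 618.5 -276.3    8. ]
pinA rod [ 663.3 -271.5    8. ]
pinB [ 585.9 -357.9    8. ]
B rod [ 644.  -338.8    8. ]
pinC [ 457.2 -358.1    8. ]
C rod [ 522.3 -359.1    8. ]
bottle [367.7 206.6  40. ]
jar [ 709.8 -204.5   50. ]
bur [718.3 -57.7  46. ]
railL [555.8   9.1  42. ]
railR [ 569.7 -167.2   42. ]
jig TL [591.4 345.6  12. ]
jig TR [594.  115.5  12. ]
jig BL [483.5 343.5  12. ]
jig BR [490.7 115.8  12. ]
handle [538.2 307.1 150. ]
cam [ 296.5 -469.7  373. ] axes [[ 0.4 -0.9 -0. ]
 [-0.9 -0.4  0.3]
 [-0.3 -0.1 -1. ]] 18.700000000000003 ['IKError', 'hold_point_z']
[[ 0.9  0.4 -0. ]
 [ 0.4 -0.9  0. ]
 [ 0.  -0.  -1. ]] cam in tool [  77.1    0.3 -142.4]
```

>>> drive_tool --pt "0 0 -24.3 0.2 0.15 0.05 1" --pt "0 0 -24.3 0.2 0.15 0.05 1" --pt "0 0 -24.3 0.2 0.15 0.05 1" --pt "0 0 -24.3 0.2 0.15 0.05 1" --pt "0 0 -24.3 0.2 0.15 0.05 1" --pt "0 0 -24.3 0.2 0.15 0.05 1" --pt "0 0 -24.3 0.2 0.15 0.05 1" --pt "0 0 -24.3 0.2 0.15 0.05 1"

```text
t: 0.77
ee_pos: [429.0, -348.8, 281.9]
tcp_rot: [-0.0, 1.0, 0.002, 0.001]
contact_force: [0.1, -1.0, -1.1]
gripper_width: 85.0
grasp_force: 0.0
```

>>> drive_tool --pt "0 0 0 0.17 0.13 0 1" --pt "0 0 0 0.17 0.13 0 1" --pt "0 0 0 0.17 0.13 0 1" --pt "0 0 0 0.17 0.13 0 1" --pt "0 0 0 0.17 0.13 0 1" --pt "0 0 0 0.17 0.13 0 1" --pt "0 0 0 0.17 0.13 0 1" --pt "0 0 0 0.17 0.13 0 1"

```text
t: 1.43
ee_pos: [595.4, -222.0, 280.3]
tcp_rot: [-0.0, 1.0, 0.0, -0.001]
contact_force: [-0.5, 0.6, 0.1]
gripper_width: 85.0
grasp_force: 0.0
```

```bash
python3 - <<'E'
from h import *
p,im=snap("wrist","w1");o=sensors.observe();print(o["ee_pos"],o["tcp_rot"],o["t"])
E
```

```text
[ 594.98610319 -222.55818045  280.68851904] [ 8.56262213e-05  9.99999418e-01 -6.25033848e-04 -8.75480254e-04] 1.4833
```

View pics/w1.png

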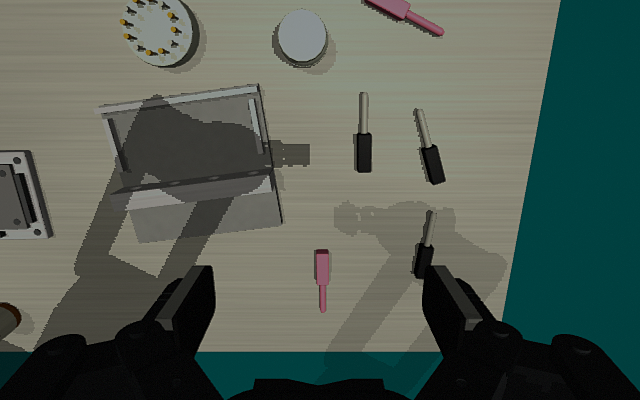

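The wrist view shows three black pins: handle/rod tip at (364,153)/(364,93), (432,163)/(419,110) and (423,262)/(432,212). The pink ones are at (322,267) and (390,8). The carrier's rail runs from (120,190) to (272,172), with all holes apparently free. I'll take a second view for height, then move on to the jig.

>>> drive_tool --pt "0 0 0 -0.06 0.08 0.05 1" --pt "0 0 0 -0.06 0.08 0.05 1" --pt "0 0 0 -0.06 0.08 0.05 1" --pt "0 0 0 -0.06 0.08 0.05 1" --pt "0 0 0 -0.06 0.08 0.05 1"

```text
t: 1.9
ee_pos: [535.0, -142.3, 333.3]
tcp_rot: [0.001, 1.0, -0.001, 0.002]
contact_force: [-0.1, -0.0, -1.0]
gripper_width: 85.7
grasp_force: 0.0
```

```bash
python3 - <<'E'
from h import *
p,im=snap("wrist","w2")
E
```

>>> drive_tool --pt "0 0 0 0.02 0.31 0 1" --pt "0 0 0 0.02 0.31 0 1" --pt "0 0 0 0.02 0.31 0 1" --pt "0 0 0 0.02 0.31 0 1" --pt "0 0 0 0.02 0.31 0 1" --pt "0 0 0 0.02 0.31 0 1" --pt "0 0 0 0.02 0.31 0 1" --pt "0 0 0 0.02 0.31 0 1"

```text
t: 2.62
ee_pos: [556.5, 171.6, 329.7]
tcp_rot: [-0.001, 1.0, 0.0, -0.001]
contact_force: [-0.5, -0.9, 0.7]
gripper_width: 85.0
grasp_force: 0.0
```

>>> drive_tool --pt "0 0 0 0 0 0 1" --pt "0 0 0 0 0 0 1" --pt "0 0 0 0 0 0 1"

```text
t: 2.87
ee_pos: [556.7, 166.9, 330.2]
tcp_rot: [0.001, 1.0, -0.001, -0.001]
contact_force: [0.1, 0.6, -0.5]
gripper_width: 85.2
grasp_force: 0.0
```

```bash
python3 - <<'E'
from h import *
p,im=snap("wrist","w3");o=sensors.observe();print(o["ee_pos"],o["tcp_rot"],o["t"])
a=load("w2")[1]; cv2.imwrite("pics/w23.png",cv2.resize(np.vstack([a[:300],im[:330]]),None,fx=0.92,fy=0.92,interpolation=cv2.INTER_AREA))
E
```

```text
[556.62507674 166.64021746 330.49947544] [ 4.55173505e-04  9.99998830e-01 -1.31775288e-03 -6.28815381e-04] 2.9167
```

View pics/w23.png

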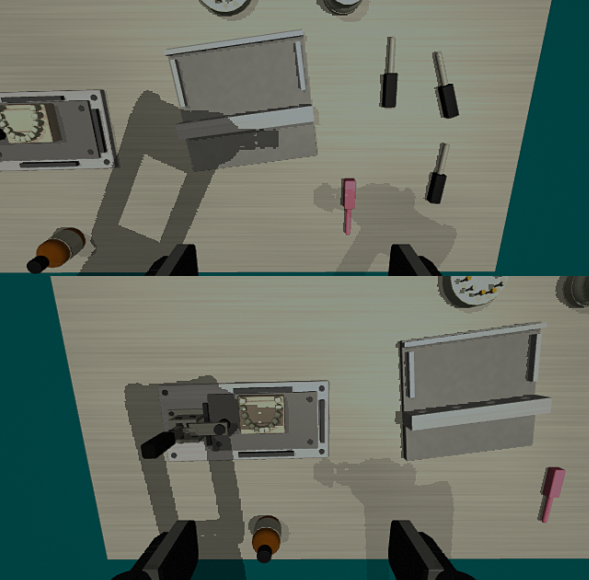

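In w2, all three black pins are clear of the fingers, at about (423,98), (483,105) and (475,200) full-resolution. In w3, the jig spans (179..358, 113..201), with its clamp handle at (172,183). The carrier's rail is visible too. Next: enlarged crops for corner picking, and masks for the pins.

```bash
python3 - <<'E'
from h import *
np.set_printoptions(precision=1,suppress=True)
def crop(tag,x0,y0,w,h,k,out):
    im=load(tag)[1][y0:y0+h,x0:x0+w]; im=cv2.convertScaleAbs(im,alpha=1.5)
    im=cv2.resize(im,None,fx=k,fy=k,interpolation=cv2.INTER_CUBIC)
    for i in range(0,w,20): cv2.line(im,(i*k,0),(i*k,6),(0,0,255),1); cv2.putText(im,str(x0+i),(i*k,16),0,.35,(0,0,255),1)
    for i in range(0,h,20): cv2.line(im,(0,i*k),(6,i*k),(0,0,255),1); cv2.putText(im,str(y0+i),(8,i*k+4),0,.35,(0,0,255),1)
    cv2.imwrite(f"pics/{out}.png",im)
crop("w3",150,100,200,120,4,"c_jig"); crop("w1",90,75,200,175,3,"c_car")
# pins: black mask, in w1 & w2
for tag in ("w1","w2"):
    p,im=load(tag); g=im.max(axis=2); m=(g<45).astype(np.uint8)
    n,l,st,c=cv2.connectedComponentsWithStats(m)
    for i in range(1,n):
        if 150<st[i,4]<1500:
            ct=cv2.findContours((l==i).astype(np.uint8),0,2)[0][0];r=cv2.minAreaRect(ct)
            print(tag,c[i],st[i,4],np.array(r[1]),r[2],onz(p,c[i],8))
E
```

```text
w1 [120.  150.8] 252 [57.4  7.9] 73.1416015625 [598.4   7.9   8. ]
w1 [363.6 152.2] 550 [40.  14.9] 88.40885925292969 [ 596.8 -275.2    8. ]
w1 [212.1 179.9] 689 [170.5  79.6] 9.793827056884766 [563.4 -96.    8. ]
w1 [432.7 164.2] 600 [39.3 16. ] 75.96376037597656 [ 582.5 -356.9    8. ]
w1 [ 36.8 184.2] 256 [92.7 13. ] 67.04591369628906 [558.1 114.2   8. ]
w1 [ 23.8 194.9] 416 [68.9 17.6] 66.80140686035156 [544.8 133.1   8. ]
w1 [ 12.1 311.1] 163 [27.2 11.4] 51.34019470214844 [380.8 190.    8. ]
w2 [367.    6.5] 189 [36.  14.8] 4.573921203613281 [ 699.5 -200.6    8. ]
w2 [486.1 107.4] 628 [70.4 16.7] 78.69007110595703 [ 585.  -355.8    8. ]
w2 [422.9  97.7] 548 [15.2 37.4] 2.2025980949401855 [ 596.9 -274.8    8. ]
w2 [247.  145.8] 156 [ 3.1 83.5] 82.27816772460938 [537.  -50.6   8. ]
w2 [473.8 203.7] 496 [15.2 39.8] 12.994616508483887 [ 456.8 -356.8    8. ]
w2 [ 41.  287.2] 344 [17.  22.6] 45.0 [328.3 266.6   8. ]
```

View pics/c_jig.png

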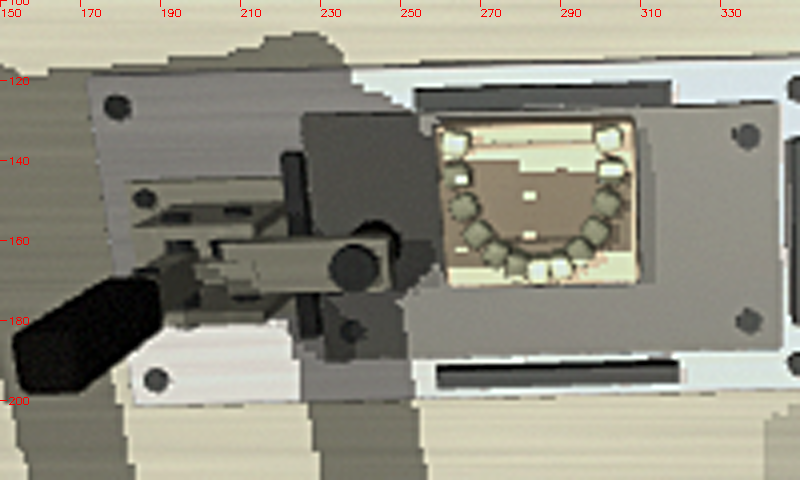

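View pics/c_car.png

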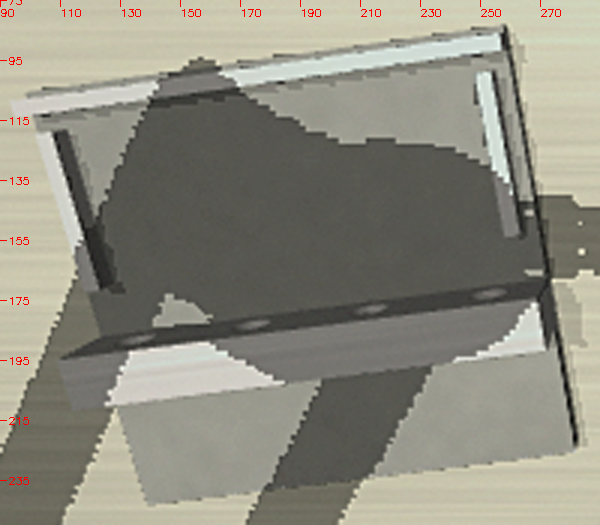

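The jig crop shows the plaster top face at about (259.5..308.5, 130..171) and the plate's free end from (343.5,126) to (344.5,187). The handle is shut, its top end at (163,186), and the clamp arm's pad is at (238,166). The carrier crop shows four open holes in the rail's inner face at (135,188), (174,183), (213,178) and (252,173).

```bash
python3 - <<'E'
from h import *
np.set_printoptions(precision=1,suppress=True)
p3,_=load("w3");p1,i1=load("w1");p2,i2=load("w2")
print("block",[onz(p3,u,38) for u in [(259.5,130),(308.5,130),(309,171),(261.5,171.5)]])
print("plate end",[onz(p3,u,18) for u in [(343.5,126),(344.5,187)]])
print("slab",[onz(p3,u,12) for u in [(172,118.5),(357.6,113),(357.6,201),(184,201)]])
print("screws",[onz(p3,u,12) for u in [(179,126.5),(188.5,195)]], "arm pad", onz(p3,(238,166),50))
h=[onz(p1,u,25) for u in [(135,188),(174,183),(213,178),(252,173)]];print("holes+x",h,[np.linalg.norm(a-b) for a,b in zip(h,h[1:])])
a=h[3]-h[0];print("carr yaw",np.degrees(np.arctan2(a[0],-a[1])))
print("rail top",[onz(p1,u,42) for u in [(110,194),(272.5,170.5),(272,191)]],"ledge",[onz(p1,u,15) for u in[(139,243),(282,224)]], "stop",[onz(p1,u,21) for u in[(94,110),(258,86)]])
# pins: rod+handle, mask: rods light-gray: edges; get handle rect fit and rod tip via px picks
for n,hc1,t1,hc2,t2 in [("A",(363.6,152.2),(364,93),(422.9,97.7),(424,41)),("B",(432.7,164.2),(417,109),(486,107.4),(475,56))]:
    print(n,onz(p1,hc1,8),onz(p1,t1,8),onz(p2,hc2,8),onz(p2,t2,8),tri([(p1,hc1),(p2,hc2)]))
k=4;c=[]
for im,b in [(i1,(335,80,120,200)),(i2,(395,30,120,200))]:
    x,y,w,hh=b;c.append(cv2.resize(cv2.convertScaleAbs(im[y:y+hh,x:x+w],alpha=1.5),None,fx=3,fy=3,interpolation=cv2.INTER_CUBIC))
cv2.imwrite("pics/c_pins.png",np.hstack(c))
E
```

```text
block [array([581.4, 236.2,  38. ]), array([581.3, 177.7,  38. ]), array([531.1, 177.6,  38. ]), array([530.6, 236.4,  38. ])]
plate end [array([583.7, 134.5,  18. ]), array([504.7, 131.6,  18. ])]
slab [array([592.8, 349.4,  12. ]), array([599. , 116.8,  12. ]), array([483.3, 113.1,  12. ]), array([483.9, 347.1,  12. ])]
screws [array([582.9, 341.8,  12. ]), array([492.3, 340.1,  12. ])] arm pad [540.3 262.3  50. ]
holes+x [array([558.4, -11.6,  25. ]), array([564.3, -57.2,  25. ]), array([ 570.2, -102.4,   25. ]), array([ 576.1, -147.2,   25. ])] [np.float64(46.00121041298282), np.float64(45.5954462128453), np.float64(45.1950271426679)]
carr yaw 7.441258508824945
rail top [array([556.3,   8.2,  42. ]), array([ 583. , -172.9,   42. ]), array([ 559.8, -171.4,   42. ])] ledge [array([484.5,  -0.1,  15. ]), array([ 509.8, -178.3,   15. ])] stop [array([645.4,  21.3,  21. ]), array([ 670.3, -158.3,   21. ])]
A [ 596.8 -275.2    8. ] [ 662.8 -273.1    8. ] [ 596.9 -274.8    8. ] [ 662.4 -270.5    8. ] (array([ 596.8, -275.2,    7.4]), [0.18, 0.18])
B [ 582.5 -356.9    8. ] [ 645.6 -333.2    8. ] [ 585.  -355.7    8. ] [ 645.5 -333.9    8. ] (array([ 584.6, -354.1,   13.9]), [1.16, 1.16])
```

View pics/c_pins.png

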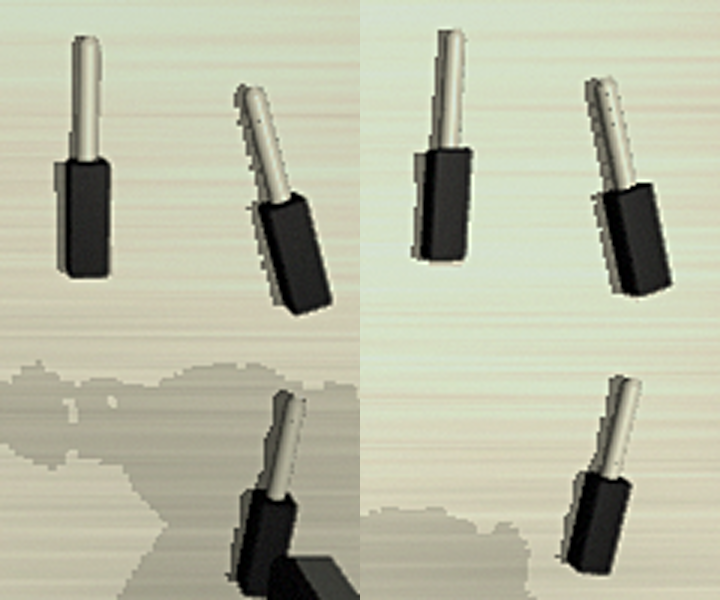

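The crop confirms three black pins, left crop at (88,215), (295,255) and (268,540). They're black rather than pink, so these are the job's pins. The jig origin comes out near (541,207) with about 1.2° yaw, and the clamp handle near (538,315). The carrier's yaw is about 7.5° in the clockwise sense. Now I'll open the clamp by pushing with shut fingers.

>>> drive_tool --pt "0 0 0 -0.018 0.1 0 -1" --pt "0 0 0 -0.018 0.1 0 -1" --pt "0 0 0 -0.018 0.1 0 -1" --pt "0 0 0 -0.018 0.1 -0.04 -1" --pt "0 0 0 -0.018 0.1 -0.08 -1" --pt "0 0 0 -0.018 0.1 -0.12 -1" --pt "0 0 0 -0.018 0.1 -0.16 -1" --pt "0 0 0 -0.018 0.1 -0.16 -1"

```text
t: 3.58
ee_pos: [533.5, 265.1, 162.7]
tcp_rot: [0.002, 1.0, -0.001, -0.008]
contact_force: [-2.2, 0.1, -0.6]
gripper_width: -0.0
grasp_force: 0.0
```

>>> drive_tool --pt "0 0 0 0 0 -0.04 -1" --pt "0 0 0 0 0 -0.05 -1" --pt "0 0 0 0 0 -0.05 -1" --pt "0 0 0 0 0.008 -0.05 -1" --pt "0 0 0 0 0.016 -0.05 -1" --pt "0 0 0 0 0.024 -0.05 -1" --pt "0 0 0 0 0.032 -0.05 -1" --pt "0 0 0 0 0.032 -0.05 -1"

```text
t: 4.25
ee_pos: [539.3, 302.5, 123.3]
tcp_rot: [-0.001, 1.0, 0.001, 0.002]
contact_force: [0.8, -1.8, 0.9]
gripper_width: -0.2
grasp_force: 1.2
```

>>> drive_tool --pt "0 0 0 0 0.008 0 -1" --pt "0 0 0 0 0.016 0 -1" --pt "0 0 0 0 0.024 0 -1" --pt "0 0 0 0 0.032 0 -1" --pt "0 0 0 0 0.038 0 -1" --pt "0 0 0 0 0.042 0 -1" --pt "0 0 0 0 0.045 0 -1" --pt "0 0 0 0 0.045 0 -1"

```text
t: 4.92
ee_pos: [538.0, 346.6, 121.2]
tcp_rot: [-0.0, 1.0, 0.0, -0.0]
contact_force: [0.9, -0.2, -0.2]
gripper_width: 0.3
grasp_force: 0.0
```

>>> drive_tool --pt "0 0 0 0 0 0.04 -1" --pt "0 0 0 0 -0.04 0.08 1" --pt "0 0 0 0.01 -0.08 0.12 1" --pt "0 0 0 0.015 -0.12 0.14 1" --pt "0 0 0 0.015 -0.14 0.14 1" --pt "0 0 0 0.015 -0.14 0.14 1" --pt "0 0 0 0.015 -0.14 0.14 1"

```text
t: 5.5
ee_pos: [554.4, 203.0, 263.2]
tcp_rot: [-0.0, 1.0, -0.002, 0.002]
contact_force: [0.8, 0.4, -0.1]
gripper_width: 72.5
grasp_force: 0.0
```

```bash
python3 - <<'E'
from h import *
np.set_printoptions(precision=1,suppress=True)
p,im=snap("wrist","w4");o=sensors.observe();print(o["ee_pos"],o["tcp_rot"],o["t"])
s,si=snap("scene","s4"); a=si[120:230,330:470]
cv2.imwrite("pics/v4.png",cv2.convertScaleAbs(np.vstack([im,cv2.resize(a,(640,200)) ])[:600],alpha=1.3))
E
```

```text
[553.5 204.8 261.8] [-0.  1. -0.  0.] 5.55
```

View pics/v4.png

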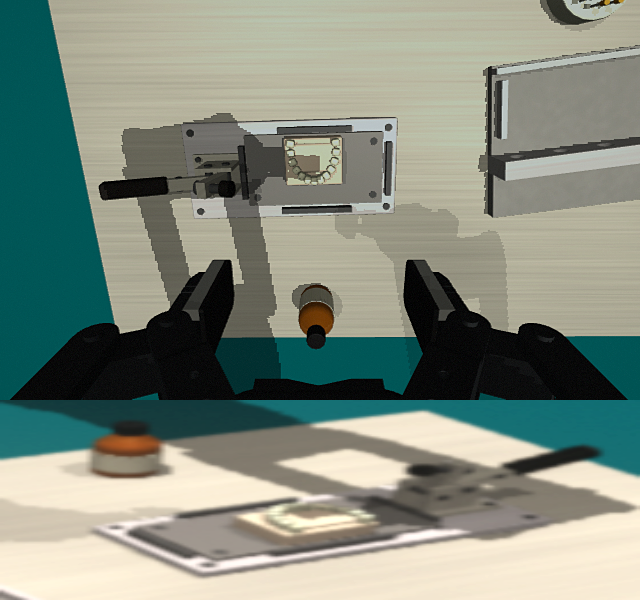

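The clamp is fully open: the handle is laid over at (135,188) and the arm is upright at (226,187). The cast block spans (283..343, 137..184). Next I'll refine the block and jig from the slab screws and the block corners across w3 and w4.

```bash
python3 - <<'E'
from h import *
np.set_printoptions(precision=1,suppress=True)
p,im=load("w4");p3,i3=load("w3")
g=cv2.cvtColor(im,6);
def blob(g,u,r=5):
    x,y=u;w=g[y-r:y+r+1,x-r:x+r+1].astype(float);w=np.clip(np.median(w)*0.85-w,0,None);Y,X=np.mgrid[y-r:y+r+1,x-r:x+r+1];return np.array([(w*X).sum(),(w*Y).sum()])/w.sum()
for u in [(190,132),(388,125),(200,212),(391,208)]:
    b=blob(g,u);print("slab screw",b,onz(p,b,12))
for u in [(374,139),(373,197)]:
    b=blob(g,u);print("plate screw",b,onz(p,b,18))
x0,y0=270,120;c=cv2.resize(im[120:200,270:400],None,fx=4,fy=4,interpolation=cv2.INTER_CUBIC)
# block edges: saturation map
hsv=cv2.cvtColor(im,40).astype(int);
print("row sat across y=160", hsv[160,276:350,1]);print("col sat x=325",hsv[130:192,325,1]);print("val col",hsv[130:192,325,2])
E
```

```text
slab screw [189.7 132.7] [583. 342.  12.]
slab screw [387.9 126.9] [588.2 127.1  12. ]
slab screw [200.2 211. ] [493.  339.9  12. ]
slab screw [387.4 206. ] [498.1 122.8  12. ]
plate screw [373.2 140.8] [574.3 143.3  18. ]
plate screw [372.1 194.2] [514.2 142.   18. ]
row sat across y=160 [25 34 21 20 25 20 26 21 29 68 64 62 62 55 49 47 50 43 49 50 61 62 60 61
 58 56 59 56 62 59 60 62 64 60 60 63 60 62 62 62 60 63 67 52 43 42 39 39
 39 39 37 39 40 79 64 49 37 17 16 13 26 42 55 66 62 58 24 18 24 25 24 18
 21 18]
col sat x=325 [13 13 14 19 19 33 75 63 55 41 41 39 41 66 48 39 34 35 35 35 36 37 36 36
 35 35 37 39 39 40 39 39 39 39 40 40 41 41 41 39 64 53 50 41 13 13 23 33
 47 52 62 62 53 43 43 11 19 19 19 22 22 22]
val col [ 59  60  72  55 109  69  44  65 153 150 150 150 150 109 148 149 151 152
 152 151 150 152 150 150 152 152 151 151 151 152 150 151 151 150 152 152
 155 157 149 151 148  43 107 161 154 153 154 156 142 122 145 143 143 148
  95  90  93  94  94  94  93  94]
```

```bash
python3 - <<'E'
from h import *
np.set_printoptions(precision=1,suppress=True)
p,im=load("w4");p3,_=load("w3")
for u in [(284.5,160),(342.5,160)]: print(onz(p,u,38))
for u in [(325,136.5),(325,171)]: print(onz(p,u,38))
# triangulate block corners w3/w4
for a,b in [((308.5,130),(342,137)),((259.5,130),(283.5,138))]: print(tri([(p3,a),(p,b)]))
E
```

```text
[557.7 237.5  38. ]
[557.4 177.3  38. ]
[581.8 195.5  38. ]
[545.8 195.5  38. ]
(array([580.5, 177.8,  32.3]), [0.11, 0.11])
(array([578.5, 239.4,  19.3]), [0.67, 0.67])
```

Jig yaw is 1.35°. The block centre is at about (555.5, 206.8), and its 60 mm width checks out against both views. Descending to grasp.

>>> drive_tool --pt "0 0 1.4 0.002 0.001 -0.04 1" --pt "0 0 1.4 0.002 0.001 -0.08 1" --pt "0 0 1.4 0.002 0.001 -0.12 1" --pt "0 0 1.4 0.002 0.001 -0.16 1" --pt "0 0 1.4 0.002 0.001 -0.19 1" --pt "0 0 1.4 0.002 0.001 -0.21 1" --pt "0 0 1.4 0.002 0.001 -0.22 1" --pt "0 0 1.4 0.002 0.001 -0.225 1"

```text
t: 6.27
ee_pos: [552.9, 207.8, 33.4]
tcp_rot: [0.0, 1.0, 0.013, -0.003]
contact_force: [0.9, -0.3, 0.3]
gripper_width: 85.6
grasp_force: 0.0
```

>>> drive_tool --pt "0 0 0 0 0 -0.008 1" --pt "0 0 0 0 0 -0.014 1" --pt "0 0 0 0 0 -0.018 1" --pt "0 0 0 0 0 -0.018 1" --pt "0 0 0 0 0 -0.018 1"

```text
t: 6.68
ee_pos: [555.6, 206.7, 18.9]
tcp_rot: [-0.0, 1.0, 0.012, 0.0]
contact_force: [-0.6, 0.6, 0.4]
gripper_width: 85.3
grasp_force: 0.0
```

>>> drive_tool --pt "0 0 0 0 0 0 0.5" --pt "0 0 0 0 0 0 0.3" --pt "0 0 0 0 0 0 0.2" --pt "0 0 0 0 0 0 0" --pt "0 0 0 0 0 0 0" --pt "0 0 0 0 0 0 0" --grip_force 70

```text
t: 7.18
ee_pos: [556.0, 206.9, 19.6]
tcp_rot: [-0.0, 1.0, 0.012, 0.001]
contact_force: [0.1, 0.9, 5.7]
gripper_width: 58.2
grasp_force: 77.2
```

>>> drive_tool --pt "0 0 0 0 0 0.005 0" --pt "0 0 0 0 0 0.01 0" --pt "0 0 0 0 0 0.02 0" --pt "0 0 0 0 0 0.035 0" --pt "0 0 0 0 0 0.055 0" --pt "0 0 0 0 0 0.08 0" --pt "0 0 0 0 0 0.1 0" --pt "0 0 0 0 0 0.1 0"

```text
t: 7.85
ee_pos: [558.1, 207.2, 123.5]
tcp_rot: [-0.001, 1.0, 0.012, 0.004]
contact_force: [1.6, 0.3, -1.6]
gripper_width: 58.2
grasp_force: 76.2
```

>>> drive_tool --pt "0 0 0 0 -0.02 0.03 0" --pt "0 0 0 0 -0.05 0.06 0" --pt "0 0 0 0 -0.08 0.09 0" --pt "0 0 0 0 -0.11 0.12 0" --pt "0 0 0 -0.01 -0.14 0.13 0" --pt "0 0 0 -0.015 -0.16 0.13 0" --pt "0 0 0 -0.015 -0.17 0.13 0" --pt "0 0 0 -0.015 -0.17 0.13 0"

```text
t: 8.52
ee_pos: [539.7, 34.7, 247.5]
tcp_rot: [0.0, 1.0, 0.011, -0.001]
contact_force: [-0.2, 0.3, -3.7]
gripper_width: 57.9
grasp_force: 77.6
```

>>> drive_tool --pt "0 0 1 0 -0.02 0 0" --pt "0 0 2 0 -0.045 0 0" --pt "0 0 3 0 -0.07 0 0" --pt "0 0 4 -0.01 -0.09 0 0" --pt "0 0 6 -0.01 -0.1 0 0" --pt "0 0 6.6 -0.01 -0.11 0 0" --pt "0 0 6.6 -0.01 -0.11 0 0" --pt "0 0 6.6 -0.01 -0.11 0 0"

```text
t: 9.18
ee_pos: [530.2, -72.3, 247.1]
tcp_rot: [-0.001, 0.998, 0.069, -0.001]
contact_force: [-0.8, -0.3, -2.3]
gripper_width: 58.2
grasp_force: 81.8
```

```bash
python3 - <<'E'
from h import *
np.set_printoptions(precision=1,suppress=True)
p,im=snap("wrist","w5");o=sensors.observe();print(o["ee_pos"],o["tcp_rot"],o["t"],o["gripper_width"],o["contact_force"])
im=cv2.convertScaleAbs(im,alpha=1.4); cv2.imwrite("pics/v5.png",cv2.resize(im[:330],(800,412),interpolation=cv2.INTER_CUBIC))
E
```

```text
[530.2 -72.  247.4] [-0.   1.   0.1 -0. ] 9.2333 58.09707223421612 [-0.2  1.1 -2.6]
```

View pics/v5.png

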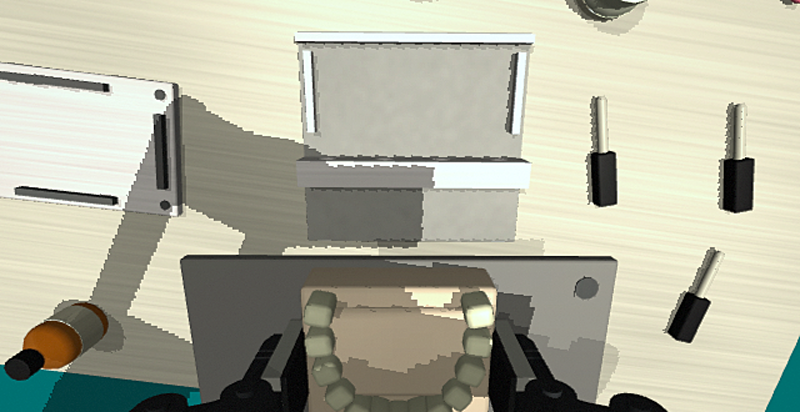

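The cast is held square. Its plate's front edge runs (182,257)-(616,260) in the 1.25x picture, parallel to the carrier rail (297..530, 158..188), with the carrier's stop at (294..533, 38). The right-hand pin, at (737,185), appears to have turned since w2, so I'll re-measure it later. Now computing the carrier and plate poses.

```bash
python3 - <<'E'
from h import *
np.set_printoptions(precision=1,suppress=True)
p,im=load("w5");S=1.25
P=lambda u,z:onz(p,(u[0]/S,u[1]/1.2485),z)
def rep(n,a,b,z):
    A,B=P(a,z),P(b,z);d=A-B;print(n,A,B,"len %.1f yaw %.2f"%(np.linalg.norm(d),np.degrees(np.arctan2(-d[0],d[1]))),"mid",(A+B)/2)
rep("rail far",(300,159.5),(531.5,158.5),42);rep("rail near",(297,187.5),(528.5,188.5),42)
rep("ledge near",(306,240.5),(517,240.5),15)
rep("stop outer",(294.5,33),(533.5,33.5),21);rep("stop inner top",(297,42),(533,43),21)
rep("side inner",(314,90),(512.5,90),21)
z=246.8
rep("plate front",(182,257),(616,260),z)
# refined vertical profile of rail at col 416/1.25 and stop
g=cv2.cvtColor(im,6).astype(int)
for c in (290,380): print(c,g[24:40,c],g[120:156,c],g[185:200,c])
E
```

```text
rail far [556.8   6.8  42. ] [ 582.  -168.1   42. ] len 176.7 yaw 8.20 mid [569.4 -80.6  42. ]
rail near [534.9   7.5  42. ] [ 559.1 -171.    42. ] len 180.2 yaw 7.71 mid [547.  -81.7  42. ]
ledge near [483.9   2.   15. ] [ 509.4 -179.9   15. ] len 183.6 yaw 7.97 mid [496.6 -89.   15. ]
stop outer [646.4  21.7  21. ] [ 670.7 -154.9   21. ] len 178.3 yaw 7.82 mid [658.6 -66.6  21. ]
stop inner top [640.6  19.5  21. ] [ 664.3 -156.    21. ] len 177.1 yaw 7.71 mid [652.4 -68.3  21. ]
side inner [608.4   4.1  21. ] [ 629.6 -148.    21. ] len 153.5 yaw 7.94 mid [619. -72.  21.]
plate front [548.5   2.9 246.8] [ 567.7 -141.6  246.8] len 145.8 yaw 7.56 mid [558.1 -69.3 246.8]
290 [176 136 167 181 179 177 178 182 185 102  20  57 120 111 110 131] [132 132 133 137 142  61  52  53  57 127 188 187 189  94 101 105 105 101
  98  96  99 102 100  99  99  99  99 100 100 102  61  52  56  75  75  74] [ 74  74  73  73  74  73  72  73  67  95  90  87  90 166 165]
380 [171 170 127 183 179 178 178 178 184 190  11  48 126 117 134 136] [136 136 134 135 138 139  52  52  49  72 198 183 180 180 179 180 179 180
 180 179 180 180 179 179 180 180 180 180 180 182 183 107 114 120 138 137] [133 133 133 131 130 131 129 108 109 150 150 147 145 142 140]
```

Carrier origin is about (607.6,-74.0) with 7.9° yaw; several edges agree within 1.5 mm. The block centre is at the TCP, so the target TCP is about (623.4,-71.8).

>>> drive_tool --pt "0 0 0 0.03 0 0 0" --pt "0 0 0 0.06 0 -0.02 0" --pt "0 0 0 0.085 0.001 -0.05 0" --pt "0 0 0 0.093 0.001 -0.08 0" --pt "0 0 0 0.093 0.001 -0.115 0" --pt "0 0 0 0.093 0.001 -0.15 0" --pt "0 0 0 0.093 0.001 -0.18 0" --pt "0 0 0 0.093 0.001 -0.19 0"

```text
t: 9.9
ee_pos: [619.7, -69.6, 52.4]
tcp_rot: [-0.002, 0.998, 0.07, -0.005]
contact_force: [-1.5, -0.5, -3.6]
gripper_width: 58.2
grasp_force: 81.7
```

>>> drive_tool --pt "0 0 0 0 0 -0.01 0" --pt "0 0 0 0 0 -0.02 0" --pt "0 0 0 0 0 -0.028 0" --pt "0 0 0 0 0 -0.034 0" --pt "0 0 0 0 0 -0.037 0" --pt "0 0 0 0 0 -0.039 0" --pt "0 0 0 0 0 -0.04 0" --pt "0 0 0 0 0 -0.04 0"

```text
t: 10.57
ee_pos: [623.5, -72.5, 18.8]
tcp_rot: [0.0, 0.998, 0.07, 0.0]
contact_force: [0.2, -0.5, -3.1]
gripper_width: 57.9
grasp_force: 81.7
```

>>> drive_tool --pt "0 0 0 0 0 -0.001 0" --pt "0 0 0 0 0 -0.002 0" --pt "0 0 0 0 0 -0.002 0"

```text
t: 10.82
ee_pos: [623.7, -72.5, 17.7]
tcp_rot: [0.0, 0.998, 0.07, 0.001]
contact_force: [-1.5, -0.9, 3.1]
gripper_width: 57.9
grasp_force: 82.6
```

```bash
python3 -c "
from h import *
import time
for i in range(1):
    o=sensors.observe();print(o['ee_pos'],o['contact_force'],o['torque'])"
```

```text
[623.70283849 -72.53910051  17.69221365] [-1.46486232 -0.90197508  3.118285  ] [ 0.33136368  0.38917692 -0.02945674]
```

Contact with the deck is made. Releasing and rising, then looking.

>>> drive_tool --pt "0 0 0 0 0 0 0.6" --pt "0 0 0 0 0 0 1" --pt "0 0 0 0 0 0 1" --pt "0 0 0 0 0 0 1" --pt "0 0 0 0 0 0.02 1" --pt "0 0 0 0 0 0.05 1" --pt "0 0 0 0 0 0.09 1" --pt "0 0 0 0 0 0.13 1"

```text
t: 11.48
ee_pos: [622.3, -72.1, 146.6]
tcp_rot: [-0.001, 0.998, 0.07, -0.001]
contact_force: [1.1, -0.5, 0.1]
gripper_width: 85.5
grasp_force: 0.0
```

>>> drive_tool --pt "0 0 0 0 -0.03 0.03 1" --pt "0 0 0 -0.01 -0.06 0.06 1" --pt "0 0 0 -0.01 -0.09 0.09 1" --pt "0 0 0 -0.01 -0.1 0.1 1" --pt "0 0 0 -0.01 -0.1 0.1 1" --pt "0 0 0 -0.01 -0.1 0.1 1"

```text
t: 11.98
ee_pos: [613.3, -173.0, 246.7]
tcp_rot: [0.0, 0.998, 0.069, 0.001]
contact_force: [-0.6, 0.1, -0.1]
gripper_width: 85.4
grasp_force: 0.0
```

```bash
python3 - <<'E'
from h import *
np.set_printoptions(precision=1,suppress=True)
p,im=snap("wrist","w6");o=sensors.observe();print(o["ee_pos"],o["tcp_rot"],o["t"])
im=cv2.convertScaleAbs(im,alpha=1.4); cv2.imwrite("pics/v6.png",cv2.resize(im,(800,500),interpolation=cv2.INTER_CUBIC))
E
```

```text
[ 612.7 -171.8  245.3] [-0.   1.   0.1 -0. ] 12.0333
```

View pics/v6.png

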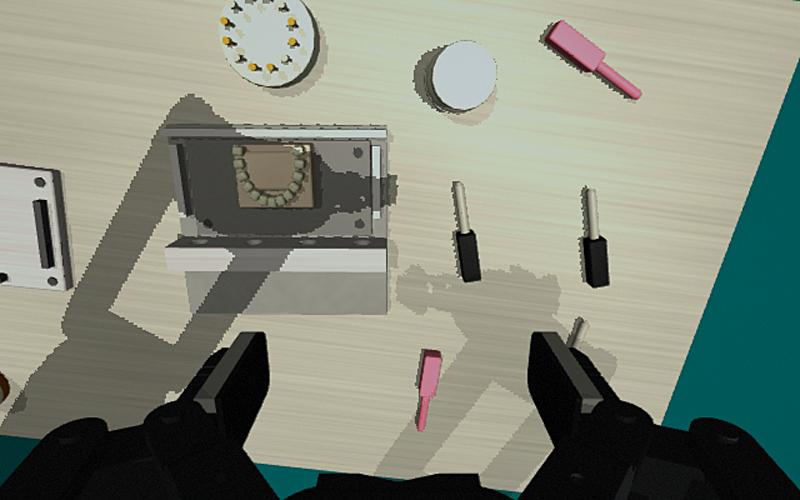

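The plate lies flat in the carrier, parallel to the rail at (188..371, 137..237) in the 1.25x view. Black pins are at (467,255) and (596,262), with the third partly hidden near (578,335). The pink ones are at (430,370) and (580,50). Localising the pins.

```bash
cat >> h.py <<'E'
def pins(p,im,z=9):
    g=im.max(axis=2);m=(g<40).astype(np.uint8);n,l,st,c=cv2.connectedComponentsWithStats(m);out=[]
    for i in range(1,n):
        X=onz(p,c[i],z)
        if not(150<st[i,4]<2500 and 250<X[0]<800 and -500<X[1]<0):continue
        ys,xs=np.where(l==i);Q=np.array([onz(p,(x,y),z)[:2] for x,y in zip(xs,ys)],np.float32)
        r=cv2.minAreaRect(Q)
        if max(r[1])>70 or min(r[1])<11:continue
        b=cv2.boxPoints(r);e=max((b[1]-b[0],b[2]-b[1]),key=np.linalg.norm);e=e*np.sign(e[0])
        out.append((np.round(c[i]),np.round(np.array(r[0]),1),np.round(sorted(r[1]),1),round(float(np.degrees(np.arctan2(e[1],e[0]))),1)))
    return out
E
python3 - <<'E'
from h import *
for t in ("w2","w5","w6"):
    print(t);[print(*x) for x in pins(*load(t))]
p,_=load("w6");p5,_=load("w5")
print(onz(p,(368,146.4),8),onz(p,(471,150),8))
print("A tri",tri([(p,(373.6,204)),(p5,(482.5,143.5))]))
# plate check (top z16)
for u in [(370,140),(373,236),(190,237),(316,145),(316,208),(237,208)]: print(onz(p,(u[0]/1.25,u[1]/1.25),16 if u[0]!=316 and u[0]!=237 else 36).round(1))
E
```

```text
w2
[423.  98.] [ 596.8 -274.4] [18.3 44.9] 1.6
[487. 109.] [ 583.8 -355.8] [19.9 50. ] 19.4
[474. 204.] [ 456.6 -356.4] [21.1 47.6] -5.8
w5
[483. 143.] [ 571.8 -242. ] [20.1 47. ] 18.6
[590. 147.] [ 582.6 -356.3] [24.3 48.1] 19.0
[550. 254.] [ 456.5 -356. ] [25.6 47.5] -5.8
w6
[476. 209.] [ 587.4 -354.8] [20.  59.5] 19.6
[374. 205.] [ 571.9 -242.2] [16.6 48.7] 17.9
[ 635.00334755 -223.90613027    8.        ] [ 646.26964314 -333.45282849    8.        ]
A tri (array([ 571.49752603, -242.23794892,    7.4592191 ]), [0.73, 0.73])
[ 660.5 -144.2   16. ]
[ 580.6 -156.4   16. ]
[5.581e+02 2.000e-01 1.600e+01]
[ 652.7 -104.6   36. ]
[ 603.4 -108.6   36. ]
[594.7 -45.9  36. ]
```

Pin A was knocked and is now at (571.7,-242.2) with yaw 18°; B is at (583.5,-356) with yaw 19°, and C at (456.5,-356.2) with yaw -5.8°. Taking A first.

>>> drive_tool --pt "0 0 5 -0.02 -0.03 -0.01 0.2" --pt "0 0 10 -0.041 -0.06 -0.03 0.2" --pt "0 0 10 -0.041 -0.07 -0.06 0.2" --pt "0 0 10 -0.041 -0.07 -0.1 0.2" --pt "0 0 10 -0.041 -0.07 -0.14 0.2" --pt "0 0 10 -0.041 -0.07 -0.17 0.2" --pt "0 0 10 -0.041 -0.07 -0.19 0.2" --pt "0 0 10 -0.041 -0.07 -0.2 0.2"

```text
t: 12.7
ee_pos: [569.1, -238.7, 40.7]
tcp_rot: [-0.003, 0.988, 0.157, -0.004]
contact_force: [-1.0, 0.0, -0.8]
gripper_width: 51.5
grasp_force: 0.0
```

>>> drive_tool --pt "0 0 0 0 0 -0.015 0.2" --pt "0 0 0 0 0 -0.03 0.2" --pt "0 0 0 0 0 -0.038 0.2" --pt "0 0 0 0 0 -0.043 0.2" --pt "0 0 0 0 0 -0.043 0" --pt "0 0 0 0 0 -0.043 -0.5" --pt "0 0 0 0 0 -0.043 -1" --pt "0 0 0 0 0 -0.043 -1" --grip_force 60

```text
t: 13.37
ee_pos: [573.0, -242.8, 4.7]
tcp_rot: [0.001, 0.988, 0.156, 0.001]
contact_force: [0.2, -1.0, -0.5]
gripper_width: 14.3
grasp_force: 60.4
```

>>> drive_tool --pt "0 0 0 0 0 0 -1" --pt "0 0 0 0 0 0 -1" --pt "0 0 0 0 0 0 -1"

```text
t: 13.62
ee_pos: [573.0, -242.8, 4.6]
tcp_rot: [0.001, 0.988, 0.156, 0.001]
contact_force: [0.3, 1.2, 6.8]
gripper_width: 14.2
grasp_force: 61.2
```

>>> drive_tool --pt "0 0 0 0 0 0.015 -1" --pt "0 0 0 0 0 0.04 -1" --pt "0 0 0 -0.02 0.015 0.06 -1" --pt "0 0 -3 -0.04 0.03 0.08 -1" --pt "0 0 -6 -0.06 0.05 0.08 -1" --pt "0 0 -10.1 -0.08 0.07 0.08 -1" --pt "0 0 -10.1 -0.0895 0.081 0.08 -1" --pt "0 0 -10.1 -0.0895 0.081 0.08 -1"

```text
t: 14.28
ee_pos: [479.7, -158.5, 83.2]
tcp_rot: [-0.001, 0.998, 0.069, -0.001]
contact_force: [-0.7, 0.2, -1.1]
gripper_width: 14.5
grasp_force: 60.5
```

>>> drive_tool --pt "0 0 0 0 0 -0.01 -1" --pt "0 0 0 0 0 -0.025 -1" --pt "0 0 0 0 0 -0.04 -1" --pt "0 0 0 0 0 -0.052 -1" --pt "0 0 0 0 0 -0.06 -1" --pt "0 0 0 0 0 -0.0625 -1" --pt "0 0 0 0 0 -0.0625 -1" --pt "0 0 0 0 0 -0.0625 -1"

```text
t: 14.95
ee_pos: [483.2, -161.9, 20.8]
tcp_rot: [0.0, 0.998, 0.069, 0.0]
contact_force: [0.2, 0.5, -0.6]
gripper_width: 13.8
grasp_force: 60.5
```

```bash
python3 - <<'E'
from h import *
np.set_printoptions(precision=1,suppress=True)
p,im=snap("wrist","w7");o=sensors.observe();print(o["ee_pos"],o["tcp_rot"],o["t"],o["gripper_width"],o["contact_force"])
im=cv2.convertScaleAbs(im,alpha=1.6); cv2.imwrite("pics/v7.png",cv2.resize(im[60:360,170:570],(800,600),interpolation=cv2.INTER_CUBIC))
E
```

```text
[ 483.4 -161.9   21.2] [0.  1.  0.1 0. ] 15.0 14.056311104970973 [ 0.1 -0.3 -0.6]
```

View pics/v7.png

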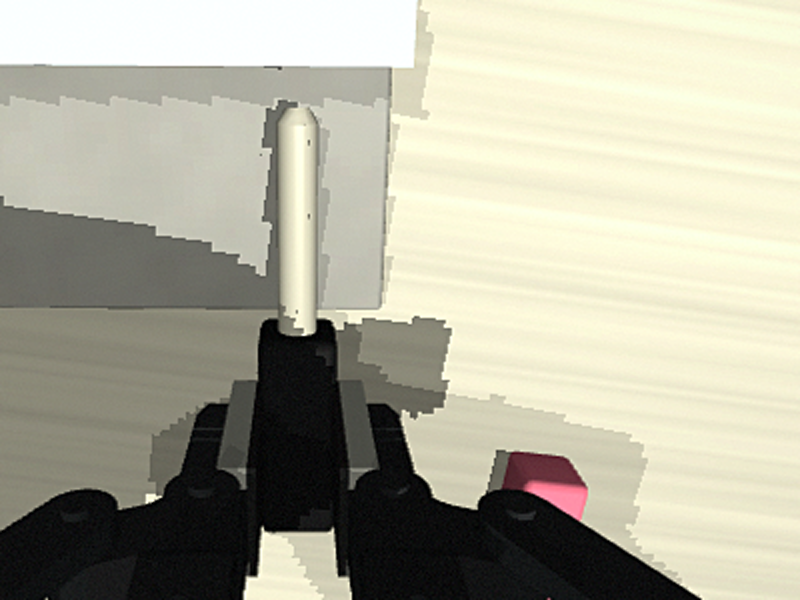

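The rod is straight at px (318.5,115), with the rail's end corner at (377.5,93.5). The pink look-alike at (442,305) is clear of the fingers. Checking lateral alignment.

```bash
python3 - <<'E'
from h import *
np.set_printoptions(precision=1,suppress=True)
p,_=load("w7");a=np.radians(7.9);O=np.array([607.6,-74]);R=np.array([[np.cos(a),np.sin(a)],[-np.sin(a),np.cos(a)]])
for n,u,z in [("rail corner",(415,67),42),("rail near left",(100,65),42),("ledge corner",(382,307),15),("ledge top",(390,68),15),("tip",(297,108),25),("rod base",(297,333),25),("handle L",(259,325),33),("handle R",(336,325),33)]:
    X=onz(p,(u[0]/2+170,u[1]/2+60),z);print(n,X,R@(X[:2]-O))
E
```

```text
rail corner [ 559.5 -171.1   42. ] [-61.  -89.6]
rail near left [ 552.8 -120.6   42. ] [-60.7 -38.7]
ledge corner [ 508.8 -177.7   15. ] [-112.1  -89.2]
ledge top [ 558.6 -170.6   15. ] [-61.8 -88.9]
tip [ 549.2 -153.3   25. ] [-68.8 -70.5]
rod base [ 504.2 -159.5   25. ] [-114.2  -70.5]
handle L [ 508.  -151.5   33. ] [-109.3  -63.1]
handle R [ 510.1 -166.4   33. ] [-109.3  -78.1]
```

>>> drive_tool --pt "0 0 0 0 0.0017 0 -1" --pt "0 0 0 0.004 0.0022 0 -1" --pt "0 0 0 0.008 0.0028 0 -1" --pt "0 0 0 0.012 0.0033 0 -1" --pt "0 0 0 0.016 0.0039 0 -1" --pt "0 0 0 0.02 0.0045 0 -1" --pt "0 0 0 0.02 0.0045 0 -1"

```text
t: 15.58
ee_pos: [503.8, -156.9, 21.0]
tcp_rot: [0.0, 0.998, 0.069, 0.001]
contact_force: [0.6, -0.6, -1.1]
gripper_width: 14.2
grasp_force: 60.5
```

>>> drive_tool --pt "0 0 0 0.006 0.0008 0 -1" --pt "0 0 0 0.012 0.0017 0 -1" --pt "0 0 0 0.018 0.0025 0 -1" --pt "0 0 0 0.023 0.0032 0 -1" --pt "0 0 0 0.027 0.0037 0 -1" --pt "0 0 0 0.03 0.0042 0 -1" --pt "0 0 0 0.03 0.0042 0 -1" --pt "0 0 0 0.03 0.0042 0 -1"

```text
t: 16.25
ee_pos: [532.7, -152.5, 20.7]
tcp_rot: [-0.0, 0.998, 0.069, -0.0]
contact_force: [0.4, -0.3, -0.2]
gripper_width: 14.2
grasp_force: 60.5
```

>>> drive_tool --pt "0 0 0 0.001 0.0001 0 -1" --pt "0 0 0 0.002 0.0003 0 -1" --pt "0 0 0 0.003 0.0004 0 -1" --pt "0 0 0 0.004 0.0005 0 -1" --pt "0 0 0 0.004 0.0005 0 -1"

```text
t: 16.67
ee_pos: [535.2, -152.2, 20.6]
tcp_rot: [-0.0, 0.998, 0.069, -0.002]
contact_force: [-5.6, -2.1, 1.8]
gripper_width: 14.0
grasp_force: 60.8
```

>>> drive_tool --pt "0 0 0 0.001 0.0001 0 -1" --pt "0 0 0 0.002 0.0003 0 -1" --pt "0 0 0 0.003 0.0004 0 -1" --pt "0 0 0 0.003 0.0004 0 -1"

```text
t: 17.0
ee_pos: [535.2, -152.0, 20.4]
tcp_rot: [-0.001, 0.998, 0.069, -0.004]
contact_force: [-14.0, -5.4, 8.1]
gripper_width: 14.5
grasp_force: 61.6
```

Handle is home (14 N against the rail). Releasing and looking for the next pin.

>>> drive_tool --pt "0 0 0 0 0 0 -0.6" --pt "0 0 0 -0.004 0 0 -0.3" --pt "0 0 0 -0.004 0 0 -0.2" --pt "0 0 0 -0.004 0 0 -0.2" --pt "0 0 0 -0.004 0 0.03 -0.2" --pt "0 0 0 -0.004 0 0.07 -0.2" --pt "0 0 0 -0.004 0 0.11 -0.2" --pt "0 0 0 -0.004 0 0.15 0.2"

```text
t: 17.67
ee_pos: [535.6, -151.4, 172.3]
tcp_rot: [-0.0, 0.998, 0.069, -0.0]
contact_force: [1.1, -0.7, 0.0]
gripper_width: 45.1
grasp_force: 0.0
```

>>> drive_tool --pt "0 0 3 0 -0.035 0.02 0.2" --pt "0 0 6 0 -0.07 0.05 0.2" --pt "0 0 11 0 -0.1 0.05 0.2" --pt "0 0 11 0 -0.135 0.05 0.2" --pt "0 0 11 0 -0.15 0.05 0.2" --pt "0 0 11 0 -0.15 0.05 0.2" --pt "0 0 11 0 -0.15 0.05 0.2"

```text
t: 18.25
ee_pos: [535.4, -301.8, 220.1]
tcp_rot: [-0.001, 0.987, 0.163, -0.0]
contact_force: [0.3, -0.0, 0.0]
gripper_width: 51.0
grasp_force: 0.0
```

```bash
python3 - <<'E'
from h import *
p,im=snap("wrist","w8");o=sensors.observe();print(o["ee_pos"].round(1),o["tcp_rot"].round(3),o["t"])
[print(*x) for x in pins(p,im)]
t,ti=snap("top","t8");[print(*x) for x in pins(t,ti)]
E
```

```text
[ 535.5 -300.8  220.1] [-0.001  0.986  0.164 -0.   ] 18.3
[165. 120.] [ 529.2 -147.8] [21.9 46.6] 7.8
[387. 138.] [ 582.5 -356.7] [17.4 45.9] 19.3
[343. 249.] [ 456.6 -356.8] [18.7 49.1] -5.1
[ 11. 278.] [298.  -24.4] [33.2 36.3] 3.6
[378. 205.] [ 536.1 -154.7] [17.6 44.6] 9.7
```

>>> drive_tool --pt "0 0 0.4 0.025 -0.03 -0.02 0.2" --pt "0 0 0.4 0.0465 -0.055 -0.05 0.2" --pt "0 0 0.4 0.0465 -0.055 -0.085 0.2" --pt "0 0 0.4 0.0465 -0.055 -0.12 0.2" --pt "0 0 0.4 0.0465 -0.055 -0.15 0.2" --pt "0 0 0.4 0.0465 -0.055 -0.17 0.2" --pt "0 0 0.4 0.0465 -0.055 -0.185 0.2" --pt "0 0 0.4 0.0465 -0.055 -0.195 0.2"

```text
t: 19.02
ee_pos: [581.7, -353.8, 23.3]
tcp_rot: [-0.002, 0.986, 0.168, -0.001]
contact_force: [0.6, 0.6, 0.1]
gripper_width: 51.4
grasp_force: 0.0
```

>>> drive_tool --pt "0 0 0 0 0 -0.01 0.2" --pt "0 0 0 0 0 -0.018 0.2" --pt "0 0 0 0 0 -0.022 0.2" --pt "0 0 0 0 0 -0.022 0.2" --pt "0 0 0 0 0 -0.022 0" --pt "0 0 0 0 0 -0.022 -0.5" --pt "0 0 0 0 0 -0.022 -1" --pt "0 0 0 0 0 -0.022 -1" --grip_force 60

```text
t: 19.68
ee_pos: [582.8, -357.4, 5.1]
tcp_rot: [0.001, 0.986, 0.167, 0.001]
contact_force: [0.3, 0.1, -0.4]
gripper_width: 14.0
grasp_force: 60.4
```

>>> drive_tool --pt "0 0 0 0 0 0 -1" --pt "0 0 0 0 0 0 -1" --pt "0 0 0 0 0 0 -1"

```text
t: 19.93
ee_pos: [582.8, -357.3, 5.0]
tcp_rot: [0.001, 0.986, 0.167, 0.001]
contact_force: [-1.2, 0.9, 5.8]
gripper_width: 14.2
grasp_force: 61.2
```

>>> drive_tool --pt "0 0 0 0 0 0.015 -1" --pt "0 0 0 0 0 0.04 -1" --pt "0 0 0 -0.02 0.025 0.06 -1" --pt "0 0 -3 -0.04 0.06 0.08 -1" --pt "0 0 -6 -0.055 0.095 0.08 -1" --pt "0 0 -9 -0.07 0.13 0.08 -1" --pt "0 0 -11.4 -0.085 0.165 0.08 -1" --pt "0 0 -11.4 -0.1 0.2 0.08 -1"

```text
t: 20.6
ee_pos: [481.0, -155.2, 83.8]
tcp_rot: [-0.0, 0.998, 0.067, 0.0]
contact_force: [0.1, 0.4, -0.6]
gripper_width: 14.5
grasp_force: 60.5
```

>>> drive_tool --pt "0 0 0 -0.0063 0.025 0 -1" --pt "0 0 0 -0.0063 0.0426 -0.01 -1" --pt "0 0 0 -0.0063 0.0426 -0.03 -1" --pt "0 0 0 -0.0063 0.0426 -0.045 -1" --pt "0 0 0 -0.0063 0.0426 -0.057 -1" --pt "0 0 0 -0.0063 0.0426 -0.0625 -1" --pt "0 0 0 -0.0063 0.0426 -0.0625 -1" --pt "0 0 0 -0.0063 0.0426 -0.0625 -1"

```text
t: 21.27
ee_pos: [475.9, -114.2, 21.3]
tcp_rot: [-0.0, 0.998, 0.069, -0.0]
contact_force: [0.9, 0.6, -0.1]
gripper_width: 14.2
grasp_force: 60.5
```

```bash
python3 - <<'E'
from h import *
p,im=snap("wrist","w9");o=sensors.observe();print(o["ee_pos"].round(1),o["tcp_rot"].round(3),o["t"],o["gripper_width"])
a=np.radians(7.9);O=np.array([607.6,-74]);R=np.array([[np.cos(a),np.sin(a)],[-np.sin(a),np.cos(a)]])
g=cv2.cvtColor(im,6).astype(int)
for r in (125,140,160,180,200): print(r,g[r,300:340])
print(g[80:130,318])
c=cv2.convertScaleAbs(im,alpha=1.6)[60:360,170:570];cv2.imwrite("pics/v9.png",cv2.resize(c,(600,450)))
E
```

```text
[ 476.3 -114.4   21.8] [0.    0.998 0.069 0.   ] 21.3167 14.338577842631341
125 [142 146 148 149 142  66  74  73  65  92 113 126 136 145 152 159 164 173
 181 183 184 178 168 159 156 146 136 120  97 105 119 116 117 139 136 136
 135 136 135 136]
140 [137 139 143 136  69  75  78  75  60  90 111 125 135 145 151 157 162 171
 179 182 183 179 167 160 155 145 134 118  93  96 123 120 119 120 121 141
 140 138 138 139]
160 [137 138 138 138 142 141  67  74  62  82 109 123 134 144 152 156 162 170
 177 179 181 177 165 159 156 145 134 115  90 121 118 119 141 137 137 137
 136 136 136 136]
180 [137 140 134  67  74  75  75  74  74  75 106 121 133 143 151 158 161 167
 173 176 178 175 165 159 155 145 130 110  92 119 118 117 117 119 138 136
 135 135 135 136]
200 [ 76  76  74  73  75  74  75  76  74  70 102 121 133 142 148 157 162 167
 171 174 176 172 164 159 154 143 128 109  89 119 118 139 136 135 136 137
 137 137 138 136]
[181 181 182 182 181 181 182 183 185 187  89 115 117 117 117 116 116 117
 117 118 118 118 119 118 118 119 120 123 124 120 119 146 156 156 157 162
 162 161 160 160 179 183 182 180 182 181 181 181 180 180]
```

View pics/v9.png

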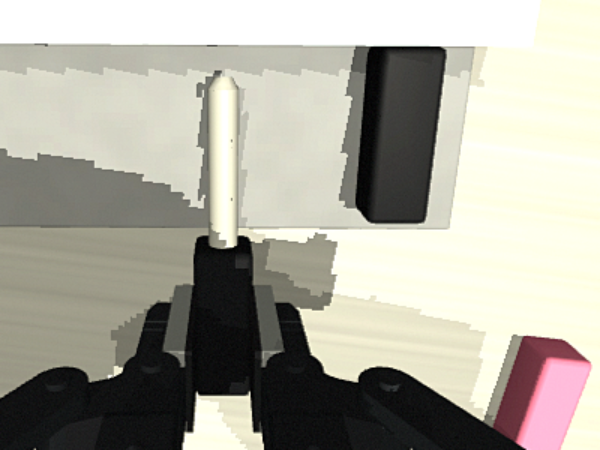

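Pin A sits flush against the rail at (405,135), and B's rod is straight, tip at (224,75). Inserting B into hole 1.

>>> drive_tool --pt "0 0 0 0.005 0.0007 0 -1" --pt "0 0 0 0.01 0.0014 0 -1" --pt "0 0 0 0.014 0.0019 0 -1" --pt "0 0 0 0.018 0.0025 0 -1" --pt "0 0 0 0.022 0.003 0 -1" --pt "0 0 0 0.022 0.003 0 -1"

```text
t: 21.82
ee_pos: [499.1, -111.2, 21.5]
tcp_rot: [0.0, 0.998, 0.069, 0.001]
contact_force: [0.6, 0.0, -0.9]
gripper_width: 13.7
grasp_force: 60.5
```

>>> drive_tool --pt "0 0 0 0.006 0.0008 0 -1" --pt "0 0 0 0.012 0.0017 0 -1" --pt "0 0 0 0.018 0.0025 0 -1" --pt "0 0 0 0.023 0.0032 0 -1" --pt "0 0 0 0.027 0.0037 0 -1" --pt "0 0 0 0.029 0.004 0 -1" --pt "0 0 0 0.029 0.004 0 -1"

```text
t: 22.4
ee_pos: [527.4, -107.1, 21.3]
tcp_rot: [0.0, 0.998, 0.069, 0.0]
contact_force: [-1.0, -0.1, -0.8]
gripper_width: 14.2
grasp_force: 60.5
```

>>> drive_tool --pt "0 0 0 0.001 0.0001 0 -1" --pt "0 0 0 0.002 0.0003 0 -1" --pt "0 0 0 0.003 0.0004 0 -1" --pt "0 0 0 0.004 0.0005 0 -1" --pt "0 0 0 0.005 0.0006 0 -1" --pt "0 0 0 0.005 0.0006 0 -1"

```text
t: 22.9
ee_pos: [528.3, -106.6, 20.8]
tcp_rot: [-0.001, 0.998, 0.069, -0.004]
contact_force: [-11.0, -3.2, 5.2]
gripper_width: 13.4
grasp_force: 61.2
```

B is home (11 N). On to pin C.

>>> drive_tool --pt "0 0 0 0 0 0 -0.6" --pt "0 0 0 -0.004 0 0 -0.3" --pt "0 0 0 -0.004 0 0 -0.2" --pt "0 0 0 -0.004 0 0 -0.2" --pt "0 0 0 -0.004 0 0.03 -0.2" --pt "0 0 0 -0.004 0 0.07 -0.2" --pt "0 0 0 -0.004 0 0.11 -0.2" --pt "0 0 0 -0.004 0 0.15 0.2"

```text
t: 23.57
ee_pos: [527.7, -106.3, 172.9]
tcp_rot: [-0.0, 0.998, 0.069, -0.0]
contact_force: [1.0, -0.4, 0.4]
gripper_width: 44.9
grasp_force: 0.0
```

>>> drive_tool --pt "0 0 -3 -0.01 -0.035 0 0.2" --pt "0 0 -6 -0.02 -0.07 0 0.2" --pt "0 0 -10 -0.03 -0.105 0 0.2" --pt "0 0 -13 -0.04 -0.14 0 0.2" --pt "0 0 -13 -0.05 -0.175 0 0.2" --pt "0 0 -13 -0.06 -0.21 0 0.2" --pt "0 0 -13 -0.071 -0.24 0 0.2" --pt "0 0 -13 -0.071 -0.25 0 0.2"

```text
t: 24.23
ee_pos: [455.2, -361.1, 171.4]
tcp_rot: [0.001, 0.999, -0.046, 0.0]
contact_force: [1.2, 0.6, -0.3]
gripper_width: 51.1
grasp_force: 0.0
```

>>> drive_tool --pt "0 0 0 0 0 0 0.2" --pt "0 0 0 0 0 0 0.2"

```text
t: 24.4
ee_pos: [457.0, -356.2, 171.1]
tcp_rot: [-0.001, 0.999, -0.045, 0.0]
contact_force: [0.0, 0.8, -0.2]
gripper_width: 51.1
grasp_force: 0.0
```

```bash
python3 - <<'E'
from h import *
p,im=snap("wrist","w10");o=sensors.observe();print(o["ee_pos"].round(1),o["tcp_rot"].round(3),o["t"])
[print(*x) for x in pins(p,im)]
t,ti=snap("top","t10");[print(*x) for x in pins(t,ti)]
E
```

```text
[ 457.2 -355.4  171.1] [-0.001  0.999 -0.045 -0.   ] 24.45
[ 47. 104.] [ 535.3 -137.7] [50.7 58.7] -82.6
[  8. 130.] [ 523.6 -106.3] [20.5 50.1] -20.3
[318. 178.] [ 456.6 -356.9] [15.2 46.7] -5.2
```

>>> drive_tool --pt "0 0 0 0 0 -0.03 0.2" --pt "0 0 0 0 0 -0.065 0.2" --pt "0 0 0 0 0 -0.1 0.2" --pt "0 0 0 0 0 -0.125 0.2" --pt "0 0 0 0 0 -0.145 0.2" --pt "0 0 0 0 0 -0.158 0.2" --pt "0 0 0 0 0 -0.165 0.2" --pt "0 0 0 0 0 -0.1675 0.2"

```text
t: 25.17
ee_pos: [457.0, -354.5, 2.8]
tcp_rot: [-0.001, 0.999, -0.044, -0.001]
contact_force: [-0.8, 0.0, 0.5]
gripper_width: 51.1
grasp_force: 0.0
```

>>> drive_tool --pt "0 0 0 0 0 0 0.2" --pt "0 0 0 0 0 0 0" --pt "0 0 0 0 0 0 -0.5" --pt "0 0 0 0 0 0 -1" --pt "0 0 0 0 0 0 -1" --pt "0 0 0 0 0 0 -1" --pt "0 0 0 0 0 0 -1" --pt "0 0 0 0 0 0 -1" --grip_force 60

```text
t: 25.83
ee_pos: [457.5, -357.2, 5.2]
tcp_rot: [0.001, 0.999, -0.045, 0.001]
contact_force: [-0.9, 1.6, 6.4]
gripper_width: 14.2
grasp_force: 60.4
```

>>> drive_tool --pt "0 0 0 0 0 0.015 -1" --pt "0 0 0 0 0 0.04 -1" --pt "0 0 3 0 0.025 0.06 -1" --pt "0 0 6 0 0.06 0.08 -1" --pt "0 0 9 0.0063 0.095 0.08 -1" --pt "0 0 13 0.0063 0.13 0.08 -1" --pt "0 0 13 0.0063 0.165 0.08 -1" --pt "0 0 13 0.0063 0.2 0.08 -1"

```text
t: 26.5
ee_pos: [463.0, -155.2, 84.3]
tcp_rot: [0.0, 0.998, 0.069, 0.0]
contact_force: [0.6, -0.5, -0.4]
gripper_width: 14.3
grasp_force: 59.6
```

>>> drive_tool --pt "0 0 0 0 0.035 0 -1" --pt "0 0 0 0 0.07 0 -1" --pt "0 0 0 0 0.1 0 -1" --pt "0 0 0 0 0.12 0 -1" --pt "0 0 0 0 0.1335 -0.01 -1" --pt "0 0 0 0 0.1335 -0.02 -1" --pt "0 0 0 0 0.1335 -0.03 -1" --pt "0 0 0 0 0.1335 -0.03 -1"

```text
t: 27.17
ee_pos: [462.0, -22.3, 52.6]
tcp_rot: [-0.0, 0.998, 0.069, -0.001]
contact_force: [0.0, -0.4, -0.7]
gripper_width: 14.3
grasp_force: 59.6
```

>>> drive_tool --pt "0 0 0 0 0 -0.01 -1" --pt "0 0 0 0 0 -0.02 -1" --pt "0 0 0 0 0 -0.028 -1" --pt "0 0 0 0 0 -0.0325 -1" --pt "0 0 0 0 0 -0.0325 -1" --pt "0 0 0 0 0 -0.0325 -1"

```text
t: 27.67
ee_pos: [463.2, -23.2, 21.4]
tcp_rot: [-0.0, 0.998, 0.069, -0.0]
contact_force: [-0.3, -0.5, -0.6]
gripper_width: 14.4
grasp_force: 59.6
```

```bash
python3 - <<'E'
from h import *
p,im=snap("wrist","w11");o=sensors.observe();print(o["ee_pos"].round(1),o["tcp_rot"].round(3),o["t"],o["gripper_width"])
a=np.radians(7.9);O=np.array([607.6,-74]);R=np.array([[np.cos(a),np.sin(a)],[-np.sin(a),np.cos(a)]])
g=cv2.cvtColor(im,6).astype(int)
for r in (125,160,200): print(r,g[r,304:334])
print(g[80:130,318])
E
```

```text
[463.5 -23.2  21.6] [0.    0.998 0.069 0.   ] 27.7167 14.13051939867103
125 [ 70  70  70  68  62  90 107 119 128 133 142 146 152 161 167 168 168 163
 148 146 141 132 119 104  88 109 106 107 108 127]
160 [ 72  71  71  69  55  84 103 116 124 133 140 145 149 158 164 164 167 159
 148 145 142 130 118 100  82 108 106 108 127 124]
200 [ 69  69  68  67  67  67  96 111 121 132 139 143 148 153 159 161 161 156
 153 140  70 138 116  94  85 106 107 124 122 121]
[167 168 168 166 167 166 170 173  62  45 113 109 107 106 107 106 105 106
 107 107 105 107 107 106 107 126 127 125 128 127  71  83 138 133 135 144
 144 145 149 149 148 148 147 165 169 167 169 168 168 167]
```

Rod straight and tip about 8 mm short of the rail, as before. Inserting C into hole 3.

>>> drive_tool --pt "0 0 0 0.005 0.0007 0 -1" --pt "0 0 0 0.01 0.0014 0 -1" --pt "0 0 0 0.014 0.0019 0 -1" --pt "0 0 0 0.018 0.0025 0 -1" --pt "0 0 0 0.022 0.003 0 -1" --pt "0 0 0 0.022 0.003 0 -1"

```text
t: 28.22
ee_pos: [486.4, -20.1, 21.5]
tcp_rot: [0.0, 0.998, 0.069, 0.001]
contact_force: [0.6, 0.6, -0.6]
gripper_width: 14.0
grasp_force: 59.6
```

>>> drive_tool --pt "0 0 0 0.006 0.0008 0 -1" --pt "0 0 0 0.012 0.0017 0 -1" --pt "0 0 0 0.018 0.0025 0 -1" --pt "0 0 0 0.023 0.0032 0 -1" --pt "0 0 0 0.027 0.0037 0 -1" --pt "0 0 0 0.029 0.004 0 -1" --pt "0 0 0 0.029 0.004 0 -1"

```text
t: 28.8
ee_pos: [514.7, -16.0, 21.3]
tcp_rot: [0.0, 0.998, 0.069, 0.0]
contact_force: [0.4, -0.4, -1.4]
gripper_width: 14.3
grasp_force: 59.6
```

>>> drive_tool --pt "0 0 0 0.001 0.0001 0 -1" --pt "0 0 0 0.002 0.0003 0 -1" --pt "0 0 0 0.003 0.0004 0 -1" --pt "0 0 0 0.004 0.0005 0 -1" --pt "0 0 0 0.005 0.0006 0 -1" --pt "0 0 0 0.005 0.0006 0 -1"

```text
t: 29.3
ee_pos: [517.3, -15.4, 21.0]
tcp_rot: [-0.0, 0.998, 0.069, -0.002]
contact_force: [-5.7, -1.8, 2.8]
gripper_width: 14.1
grasp_force: 60.0
```

>>> drive_tool --pt "0 0 0 0.001 0.0001 0 -1" --pt "0 0 0 0.002 0.0003 0 -1" --pt "0 0 0 0.003 0.0004 0 -1" --pt "0 0 0 0.003 0.0004 0 -1"

```text
t: 29.63
ee_pos: [517.4, -15.1, 20.5]
tcp_rot: [-0.0, 0.998, 0.069, -0.005]
contact_force: [-12.5, -3.4, 6.3]
gripper_width: 14.3
grasp_force: 60.6
```

>>> drive_tool --pt "0 0 0 0 0 0 -0.6" --pt "0 0 0 -0.004 0 0 -0.3" --pt "0 0 0 -0.004 0 0 -0.2" --pt "0 0 0 -0.004 0 0 -0.2" --pt "0 0 0 -0.004 0 0.03 -0.2" --pt "0 0 0 -0.004 0 0.07 -0.2" --pt "0 0 0 -0.004 0 0.11 -0.2" --pt "0 0 0 -0.004 0 0.15 -0.2"

```text
t: 30.3
ee_pos: [518.1, -14.9, 173.0]
tcp_rot: [-0.0, 0.998, 0.069, 0.0]
contact_force: [1.7, 0.3, 0.1]
gripper_width: 34.4
grasp_force: 0.0
```

>>> drive_tool --pt "0 0 0 0.01 0 0.04 0.1" --pt "0 0 0 0.02 0.02 0.08 0.1" --pt "0 0 0 0.02 0.05 0.08 0.1" --pt "0 0 0 0.02 0.05 0.08 0.1" --pt "0 0 0 0.02 0.05 0.08 0.1"

```text
t: 30.72
ee_pos: [538.5, 36.2, 252.1]
tcp_rot: [0.0, 0.998, 0.07, 0.001]
contact_force: [0.2, -0.2, -0.7]
gripper_width: 47.0
grasp_force: 0.0
```

```bash
python3 - <<'E'
from h import *
p,im=snap("wrist","w12");o=sensors.observe();print(o["ee_pos"].round(1),o["tcp_rot"].round(3),o["t"])
im=cv2.convertScaleAbs(im,alpha=1.4); cv2.imwrite("pics/v12.png",im)
E
```

```text
[538.   35.4 251. ] [ 0.     0.998  0.07  -0.   ] 30.7667
```

View pics/v12.png

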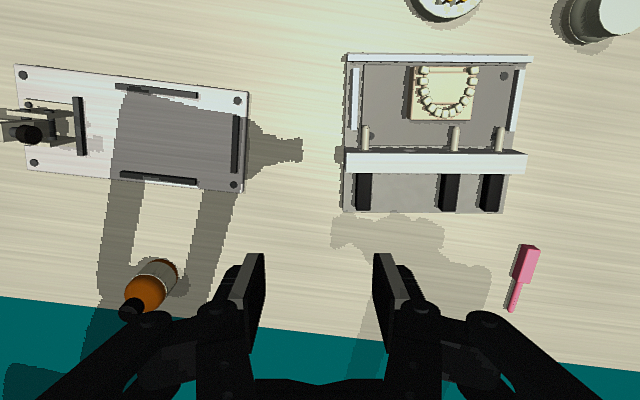

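All three pins are home, handles at (363,192), (448,192) and (492,192), with rods coming out above the strip at (365,140), (455,140) and (499,140). The clamp is still open. Moving over the laid-down handle to shut it.

>>> drive_tool --pt "0 0 7 0 0.04 0 0" --pt "0 0 14 0 0.08 0 0" --pt "0 0 21 0 0.12 0 0" --pt "0 0 28 0 0.16 0 0" --pt "0 0 35 0 0.2 0 0" --pt "0 0 42 0 0.24 0 0" --pt "0 0 49 0 0.27 0 0" --pt "0 0 55 0 0.3 0 0"

```text
t: 31.43
ee_pos: [537.8, 335.7, 249.5]
tcp_rot: [-0.0, 0.852, 0.524, -0.001]
contact_force: [-0.0, 0.6, 0.9]
gripper_width: 42.8
grasp_force: 0.0
```

>>> drive_tool --pt "0 0 7 0 0.02 0 0" --pt "0 0 14 0 0.03 0 0" --pt "0 0 21 0 0.03 0 0" --pt "0 0 28.5 0 0.03 0 0" --pt "0 0 28.5 0 0.03 0 0" --pt "0 0 28.5 0 0.03 0 0" --pt "0 0 28.5 0 0.03 0 0" --pt "0 0 28.5 0 0.03 0 0"

```text
t: 32.1
ee_pos: [538.4, 364.3, 250.9]
tcp_rot: [-0.0, 0.7, 0.714, -0.0]
contact_force: [-0.4, -0.4, -0.0]
gripper_width: 42.5
grasp_force: 0.0
```

```bash
python3 - <<'E'
from h import *
np.set_printoptions(precision=1,suppress=True)
p,im=snap("wrist","w13");o=sensors.observe();print(o["ee_pos"].round(1),o["tcp_rot"].round(3),o["t"],o["q"])
p4,i4=load("w4")
print(onz(p4,(101,190),77),onz(p4,(168,186),61))
print(im.max(axis=2)[150,240:400])
cv2.imwrite("pics/v13.png",cv2.convertScaleAbs(im,alpha=1.4))
E
```

```text
[538.4 364.4 251.1] [-0.   0.7  0.7 -0. ] 32.15 [ 0.4  0.4  1.2 -0.   1.5  0.4]
[537.4 409.4  77. ] [536.6 352.1  61. ]
[135 138 138 138 139 139 144 142 139 137 139 135 133 134 136 138 137 137
 139 138 137 136 138 140 143 138 137 139 138 139 135 138 138 138 138 138
 139 139 137 139 141 142 142 141 138 138 138 139 142 145 143 141 140 142
 142 138 119 119 123 127 127 125 124 125 121 122 121 119 129 130  20   8
  16  22  19  22  21  23  23  18  22  23  21  25  17  19  10  38 125 153
 144 144 143 144 145 145 145 144 143 143 146 145 143 145 145 145 145 145
 145 142 141 145 147 146 145 145 145 146 145 145 144 144 146 146 145 140
 139 143 141 141 141 139 139 140 140 138 140 144 142 140 140 140 142 139
 139 140 143 143 143 145 141 141 139 138 139 139 139 138 139 140]
```

View pics/v13.png

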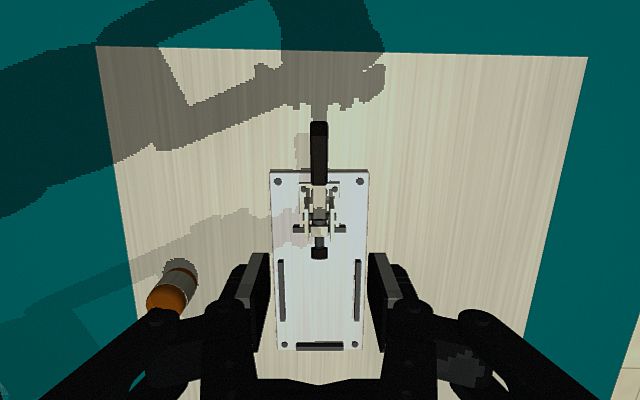

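The handle lies at (318,152), dead centre between the fingers, with its ends at y ≈ 352 and 409 as the pivot geometry predicts. Gripping it 80 mm from the pivot.

>>> drive_tool --pt "0 0 0 -0.0005 0.0265 -0.02 0" --pt "0 0 0 -0.0005 0.0265 -0.055 0" --pt "0 0 0 -0.0005 0.0265 -0.09 0" --pt "0 0 0 -0.0005 0.0265 -0.125 0" --pt "0 0 0 -0.0005 0.0265 -0.155 0" --pt "0 0 0 -0.0005 0.0265 -0.18 0" --pt "0 0 0 -0.0005 0.0265 -0.192 0" --pt "0 0 0 -0.0005 0.0265 -0.196 0"

```text
t: 32.82
ee_pos: [536.3, 390.5, 52.6]
tcp_rot: [-0.001, 0.699, 0.715, -0.002]
contact_force: [-0.0, -0.6, 0.1]
gripper_width: 42.7
grasp_force: 0.0
```

>>> drive_tool --pt "0 0 0 0 0 0 0" --pt "0 0 0 0 0 0 -0.4" --pt "0 0 0 0 0 0 -1" --pt "0 0 0 0 0 0 -1" --pt "0 0 0 0 0 0 -1" --pt "0 0 0 0 0 0 -1" --grip_force 35

```text
t: 33.32
ee_pos: [538.1, 392.2, 57.7]
tcp_rot: [0.0, 0.699, 0.716, 0.001]
contact_force: [-3.3, -0.2, 7.1]
gripper_width: 15.4
grasp_force: 38.7
```

>>> drive_tool --pt "0 0 0 0 -0.0027 0.0076 -1" --pt "0 0 0 0.0001 -0.0058 0.0149 -1" --pt "0 0 0 0.0002 -0.01 0.0218 -1" --pt "0 0 0 0.0003 -0.0144 0.0283 -1" --pt "0 0 0 0.0005 -0.0199 0.0343 -1" --pt "0 0 0 0.0006 -0.0256 0.0398 -1" --pt "0 0 0 0.0008 -0.0319 0.0446 -1" --pt "0 0 0 0.0009 -0.0387 0.0488 -1"

```text
t: 33.98
ee_pos: [538.8, 353.9, 103.9]
tcp_rot: [-0.001, 0.699, 0.716, 0.001]
contact_force: [2.3, 5.4, -10.0]
gripper_width: 15.0
grasp_force: 34.2
```

>>> drive_tool --pt "0 0 0 0.0001 -0.0055 0.0027 -1" --pt "0 0 0 0.0003 -0.011 0.0049 -1" --pt "0 0 0 0.0004 -0.0167 0.0067 -1" --pt "0 0 0 0.0005 -0.0225 0.0082 -1" --pt "0 0 0 0.0007 -0.0304 0.0094 -1" --pt "0 0 0 0.0008 -0.0364 0.0098 -1" --pt "0 0 0 0.0008 -0.0364 0.0098 -1" --pt "0 0 0 0.0008 -0.0364 0.0098 -1"

```text
t: 34.65
ee_pos: [539.8, 316.5, 115.0]
tcp_rot: [0.0, 0.699, 0.715, 0.001]
contact_force: [-1.5, 1.7, 4.1]
gripper_width: 14.8
grasp_force: 34.2
```

Handle is near upright. Releasing, rising and checking everything.

>>> drive_tool --pt "0 0 0 0 0 0 -0.6" --pt "0 0 0 0 0 0 -0.1" --pt "0 0 0 0 0 0 0" --pt "0 0 0 0 0 0 0" --pt "0 0 0 0 0 0.04 0" --pt "0 0 0 0 0 0.08 0" --pt "0 0 0 0 0 0.12 0" --pt "0 0 0 0 0 0.16 0"

```text
t: 35.32
ee_pos: [539.1, 316.1, 275.4]
tcp_rot: [-0.0, 0.699, 0.716, -0.0]
contact_force: [0.7, 0.2, 0.2]
gripper_width: 42.7
grasp_force: 0.0
```

>>> drive_tool --pt "0 0 0 -0.04 -0.01 0.02 0" --pt "0 0 0 -0.08 -0.02 0.04 0" --pt "0 0 0 -0.12 -0.03 0.04 0" --pt "0 0 0 -0.15 -0.03 0.04 0" --pt "0 0 0 -0.15 -0.03 0.04 0" --pt "0 0 0 -0.15 -0.03 0.04 0" --pt "0 0 0 -0.15 -0.03 0.04 0"

```text
t: 35.9
ee_pos: [390.0, 286.5, 314.3]
tcp_rot: [0.0, 0.698, 0.716, 0.001]
contact_force: [0.1, -0.2, -0.0]
gripper_width: 42.6
grasp_force: 0.0
```

```bash
python3 - <<'E'
from h import *
np.set_printoptions(precision=1,suppress=True)
s,im=snap("scene","s14");o=sensors.observe();print(o["ee_pos"],o["t"])
t,ti=snap("top","t14")
a=cv2.resize(im[110:350,90:480],(780,480)); cv2.imwrite("pics/v14.png",a)
E
```

```text
[390.5 286.5 313.9] 35.95
```

View pics/v14.png

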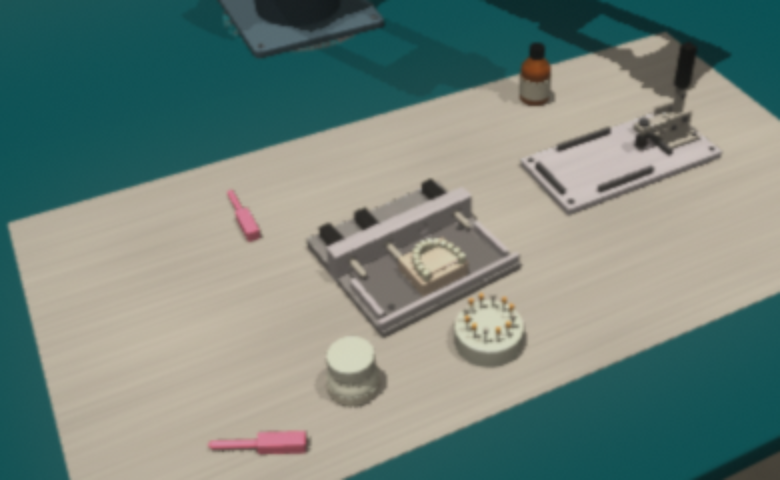

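The final view shows the handle upright at (685,65) with the clamp arm down and the jig empty. The cast is in the carrier with three pins through the rail, and the bottle, jar and bur stand are where they were. Handing in.

```bash
python3 -c "
from cell import job_done
print(job_done())"
```

```text
the job is handed in; nothing more can be done
None
```

The job is done and handed in; the hand-in returned no verdict. The cast plate lies flat in the scanner carrier, all three black pins are home in the rail (holes 0, 1 and 3), the empty clamp is shut, and the bottle, jar, bur stand and pink look-alikes were not touched.

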